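# Isolate the test console and hang the warning plate

## Task

Switch the test console off and tag it out: pull the red isolator knob out to unlock it, turn it anticlockwise to the green OFF mark, and push it fully back in so that it locks there. Next, swing the amber hook beside the console round until it points squarely out of the console's front; then lift the red-bordered warning plate out of the rack, hang it on that hook by its hole and let go. Leave the green plate and everything else on the bench where it is.

Things in the scene. Friction and masses are not known exactly. Their poses are not given: they have to be found in the camera images.
- console: Fixed grey sloping-front console, 280 (x) by 300 (y), 204 mm high. Origin: centre of its underside; its front looks along its own -x; z up. The panel slopes 35 degrees, from 64 mm high at x = -140 to 204 mm at x = 60; normal (-0.574, 0, 0.819). Lamps, buttons and meter stand up to 14 mm proud, 70 mm or more from the knob's axis. An 18 mm column at x = -30, y = 250, 204 mm high, carries the hook.
- knob_grip (a point): Centre of the grip bar of the red isolator knob on the sloping panel: bar 64 long, 15 wide, 26 high (13 mm either side of this point along the axis), on a red disc 60 mm across, 8 thick. z: the knob's axis, outwards, square to the panel, 35 degrees from vertical; x: along the bar to its end with the white line. 38 mm off the panel when the knob is in; moves and turns with it.
- spindle (a joint): How far the knob is pulled out along its axis, m: 0 fully in (locked: only about 5 degrees of play), 0.012 fully out (stop). It turns freely when out more than 0.008, and goes in again only at the ON or the OFF mark. Friction about 4 N, no spring: it stays where it is left.
- knob (a joint): Angle of the knob, rad, seen from outside the panel: about 0 at the black ON mark (white line up the slope, the start), growing anticlockwise to 1.047 (60 degrees) at the green OFF mark; stops at -0.04 and 1.087. It goes in at OFF from about 0.97 up. Friction about 0.05 N m.
- hook_seat (a point): Middle of the amber hook's straight arm, on its centre line, 220 mm above the table, 38 mm from its vertical turning axis (a 22 mm turret, top 14 mm above this line). -x points along the arm to the tip, z up. The arm is an 8 mm round bar, straight to 24 mm beyond this point, then bent up; the tip ends 38 mm beyond this point, 14 mm above the centre line.
- hook (a joint): Turn of the hook about its vertical axis, rad: 0 with the arm straight out of the console's front (along the console's -x), growing as it swings to the console's +y side (clockwise from above); stops at -0.9 and 1.6. Friction about 0.07 N m: it stays where it is left.
- red_plate_centre (a point): Centre of the loose warning plate with red border and red sign on white: 140 wide (y), 110 high (z), 5 mm thick (x), about 0.1 kg, alike on both faces. It starts upright in one of the rack's two slots, underside 10 mm above the table; only its lowest 24 mm are between the slot's walls, and it may lean 5 degrees.
- red_plate_hole (a point): Centre of the round 30 mm hanging hole through the red plate, on its middle line, 32 mm above its centre, 23 mm below its top edge. When the plate hangs, this point is 11 mm below the centre line of the hook's arm.
- rack: Fixed grey sign rack, 170 mm (x) by 110 mm (y). Origin: centre of its underside. Two slots along y, at x = -40 and 40 mm, 7 mm wide, wall tops 34 mm and slot floor 10 mm above the table. A red and a green plate stand in them, in either order.
- green_plate_centre (a point): Centre of a loose plate of the same size as the red one, with green border and green sign. It stays in the rack.
- screwdriver: Loose red-handled screwdriver, 190 mm long, lying in front of the robot. To be left alone.
- tape: Loose white roll of tape, 68 mm across, 20 mm high, lying flat. Origin: centre of its underside. To be left alone.
- plug: Loose red and white industrial plug, 72 mm across, 135 mm high, standing. Origin: centre of its underside. To be left alone.
- contactor: Loose grey contactor, 72 x 45 x 82 mm. Origin: centre of its underside. To be left alone.
- breaker: Loose white four-pole breaker, 72 x 72 x 74 mm. Origin: centre of its underside. To be left alone.
- marker: Loose black marker pen, 130 mm long, lying. Origin: centre of its underside. To be left alone.
- brush: Loose hand brush, 160 x 35 x 44 mm, wooden back and red bristles. Origin: centre of its underside. To be left alone.
Things that resemble listed ones, but are neither listed nor needed, are in the scene too. Leave any pink look-alike of the part that bears red_plate_centre alone.

How it is judged:
By the outcome, as a careful person would: the job done as asked, in the order asked, and still so for the second after the job is handed in, with the robot touching nothing.
It also fails if it takes over 72 s, if anything falls off the work surface, if the arm or the gripper's body presses on something with over 40 N, if the wrist force passes 120 N, or if a joint passes its speed limit or range.

## Robot

A 6-joint arm with a two-finger parallel gripper is mounted at the origin on the work surface. World frame = base frame: x ahead of the robot, y to its left, z up, the work surface at z = 0. Lengths are in m, angles in rad, forces in N, time in s.
With the tool pointing down it reaches from about 0.375 to 0.9 m from the base axis. Payload 3.1 kg.
Tool frame: the origin (TCP) lies midway between the tips of the shut fingers; the grasp point (between the pads) lies grip_point_offset behind it (grip_point_offset is the distance from the TCP to the grasp point, in m); y points along the fingers, z is the direction in which the jaws open and shut, and the axes are right-handed (so a half turn about y gives the same grasp; the last joint's range is limited). The gripper opens to 87 mm and grips with 3 to 60 N. Pads are 19 mm wide; open, the fingers measure 117 mm over their backs; the gripper's body (75 mm by 190 mm) begins 51 mm behind the grasp point.
Start: joints at [-1.308, 0.527, 1.433, -0, 1.181, -0.178], TCP at [0.267, -0.565, 0.223] pointing down, gripper open.
Joint ranges: [-3.08, 3.08], [-0.75, 2.2], [0.22, 2.44], [-1.43, 4.57], [0, 2.65], [-2.85, 2.85]. Speed limits (rad/s): [2.79, 2.79, 3.14, 3.14, 3.14, 3.14].

## Interface

Orientations are given as a unit quaternion [x, y, z, w].
In Python, from rig import * gives the robot as it stands.
- The arm moves only by the tool jog_arm, never from a script. Its argument "increments" is a list that holds one entry, the list of rows, each a list of 7 numbers: the turn, a rotation vector about the world's x, y, z in degrees, then the shift along the world's x, y, z in m, then the closure, from -1 (fully open) to 1 (shut), so that 0 is half open. In form: [[[rx, ry, rz, x, y, z, jaw], ...]]. A call has 1 to 8 rows; each row is the pose to reach, as a shift and turn from the pose measured when the call began; what a row does not reach only later rows make up. A row lasts 1/10 s, in which the tool goes at most 50 mm and 8.59 degrees, less where a joint would pass 70% of its speed; a pose out of reach is approached as far as the arm can. A call with a gripper value outside its range is refused whole. The fingers move at their own pace and stop on an object; "squeeze" is the grip in N (left out, the last holds). Time passes only in rows, so rows that repeat a pose let the fingers close. It gives the time, the measured TCP pose, the force and the opening at its end, in the units of the state.
- get_obs(): the state, without advancing time (a new reading comes with each control period).
- camera(name): name is "side" or "top" or "wrist"; returns the picture (420x560x3 uint8, red, green, blue); there is no depth.
- camera_info(name): a dict with "K" (3x3 intrinsics, pixels), "R" (3x3) and "t" (3): a world point X has camera coordinates R X + t. Camera axes: x right, y down, z forward; pixel columns grow to the right and rows downward; lengths in m; the calibration is good to about 2 mm. A picture is of the moment at which its call begins: read the wrist's pose just before it. camera_info takes no time and is no camera call; for the wrist camera it gives the pose at the moment of the call.
- hand_in(): hands the job in, once; it reports no verdict.
The state is a dict: "time": time; "q": joint angles; "joint_velocities": joint speeds; "joint_torque": joint torques, N m; "position": TCP position; "tool_rot": TCP orientation; "ft_force": force on the tool from outside, world axes, zero at the start; "moment": the same for the moment, N m; "grip_width": finger opening in m.
Only numpy, scipy, OpenCV 4.12 (cv2) and the standard library are available. Lean on these libraries where they do the work, as an engineer would, in place of code of your own. Each camera call takes 0.05 s, during which the arm holds its last target.

## Working session

There is one attempt and no reset: what is moved stays moved. The work goes in short steps, Python scripts to look and compute and a tool call to move; the robot and the scene stay as the last step left them, time stands still between calls to the robot, and variables do not carry over. Pictures are saved under pics/ and viewed, and the job is handed in when it is done.

Besides the shell and the picture viewer there is one more tool, called after ">>>" by a JSON object that holds its "op" and its "data". jog_arm: Moves the arm, as the interface text tells. Its arguments: {"type":"object","properties":{"increments":{"type":"array","items":{"type":"array","items":{"type":"array","items":{"type":"number"}}}},"squeeze":{"type":"number"}},"required":["increments"]}

```bash
ls; mkdir -p pics; python3 - <<'E'
from rig import *
import cv2
o=get_obs();print(o)
for n in ["side","top","wrist"]:
    i=camera_info(n);print(n,i)
    cv2.imwrite(f"pics/{n}0.png",camera(n)[:,:,::-1])
E
```

```text
pics
{'time': 0.0, 'q': array([-1.30752723e+00,  5.28473149e-01,  1.43387945e+00, -1.45795913e-05,
        1.18134095e+00, -1.78524006e-01]), 'joint_velocities': array([ 0.00037576, -0.00065868,  0.00098247, -0.00086964, -0.00015998,
       -0.00021598]), 'joint_torque': array([-4.83154508e-04, -4.40045643e+01, -1.76588076e+01,  6.35617808e-02,
        5.83251624e-02, -1.68068264e-04]), 'position': array([ 0.26704836, -0.56429478,  0.22157458]), 'tool_rot': array([-0.15496832,  0.69066618, -0.68918236,  0.15489587]), 'ft_force': array([-0.72569361,  0.38160083,  0.20852678]), 'moment': array([-0.0309633 ,  0.03282827, -0.03870924]), 'grip_width': 0.08693644223897702}
side {'K': array([[452.44273677,   0.        , 280.87641498],
       [  0.        , 452.44273677, 206.30864534],
       [  0.        ,   0.        ,   1.        ]]), 'R': array([[-0.70059544, -0.71325633,  0.02077121],
       [-0.49617518,  0.46603474, -0.73254475],
       [ 0.51281207, -0.52352367, -0.6804019 ]]), 't': array([0.37961974, 0.34187859, 1.10557526])}
top {'K': array([[484.94821082,   0.        , 281.06496732],
       [  0.        , 484.94821082, 203.38561328],
       [  0.        ,   0.        ,   1.        ]]), 'R': array([[ 0.00794146, -0.99995929, -0.00428335],
       [-0.99336789, -0.00739762, -0.11474107],
       [ 0.11470471,  0.00516615, -0.9933862 ]]), 't': array([-0.00438807,  0.52998033,  1.36972513])}
wrist {'K': array([[321.30353515,   0.        , 277.66347692],
       [  0.        , 321.30353515, 210.50662884],
       [  0.        ,   0.        ,   1.        ]]), 'R': array([[ 0.42666431, -0.90440587, -0.00275381],
       [-0.87030649, -0.41140198,  0.27076747],
       [-0.24601661, -0.11313016, -0.96264084]]), 't': array([-0.62327351, -0.03169398,  0.39168676])}
```

View pics/side0.png

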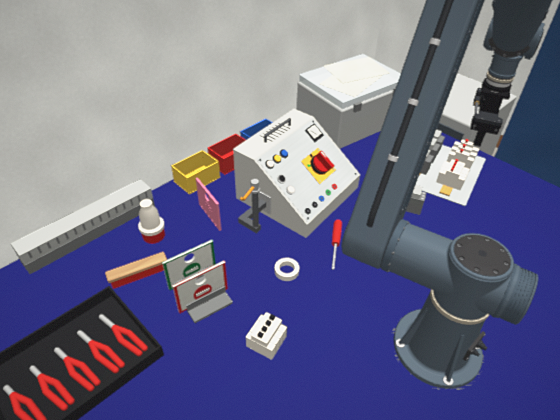

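View pics/top0.png

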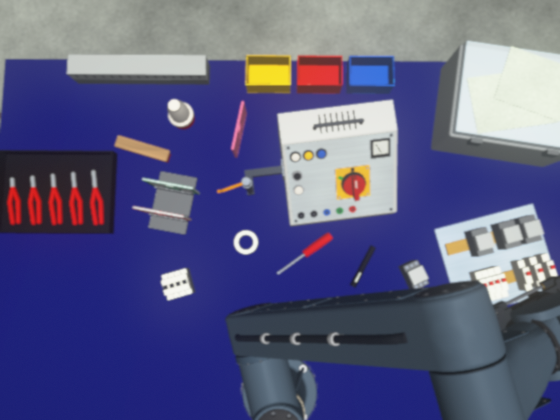

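View pics/wrist0.png

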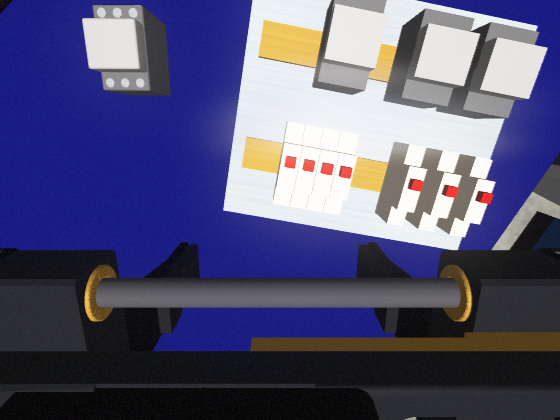

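The side view shows the console (about 297,170), the knob (320,163), the hook (247,193) and the rack with the red plate nearest the robot (200,288), the green one behind it. The top view shows the knob at (352,184), the hook at (235,186), the rack at (172,203) and a pink look-alike plate at (238,128). I'll enlarge these.

```bash
python3 - <<'E'
import rig,cv2,numpy as np
print([n for n in dir(rig) if not n.startswith('__')], getattr(rig,'grip_point_offset',None))
t=cv2.imread('pics/top0.png');s=cv2.imread('pics/side0.png')
cv2.imwrite('pics/topc.png',cv2.resize(t[90:240,120:410],None,fx=2.75,fy=2.75,interpolation=cv2.INTER_CUBIC))
cv2.imwrite('pics/sidec.png',cv2.resize(s[100:320,160:360],None,fx=2.7,fy=2.7,interpolation=cv2.INTER_CUBIC))
E
```

```text
['Unreachable', 'camera', 'camera_info', 'get_obs', 'grip_point_offset', 'hand_in'] 0.0187
```

View pics/topc.png

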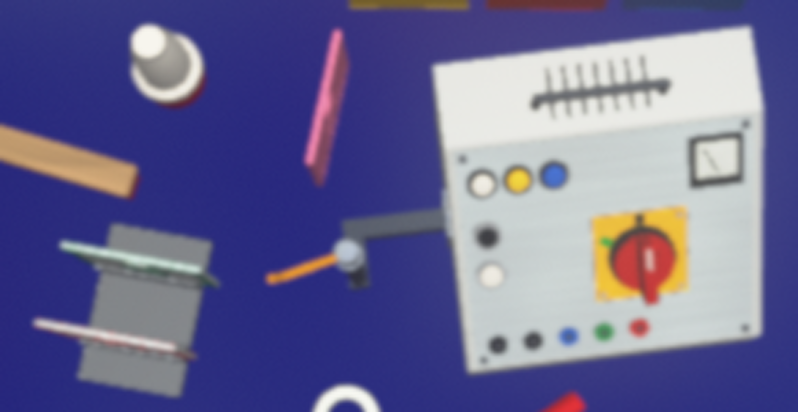

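View pics/sidec.png

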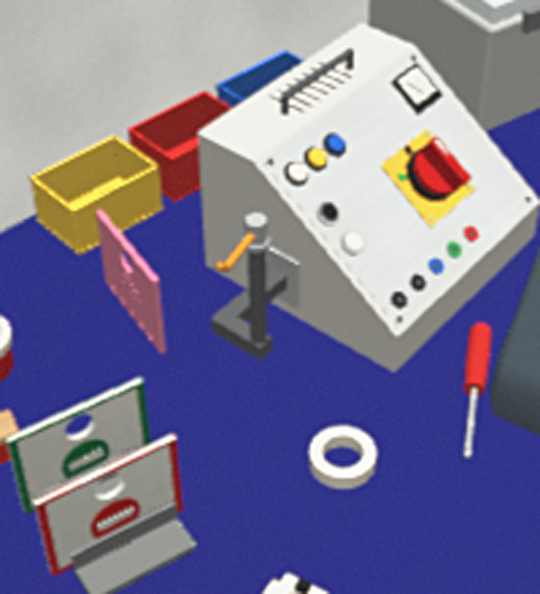

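```bash
cat > h.py <<'E'
import numpy as np,cv2
from rig import *
def ray(n,uv,info=None):
    i=info or camera_info(n); d=i['R'].T@np.linalg.inv(i['K'])@np.r_[uv,1.]; c=-i['R'].T@i['t']; return c,d/np.linalg.norm(d)
def onz(n,uv,z,info=None):
    c,d=ray(n,uv,info); return c+d*(z-c[2])/d[2]
def onplane(n,uv,p,nn,info=None):
    c,d=ray(n,uv,info); return c+d*(np.dot(np.subtract(p,c),nn)/np.dot(d,nn))
def tri(rays):
    A=sum(np.eye(3)-np.outer(d,d) for c,d in rays);b=sum((np.eye(3)-np.outer(d,d))@c for c,d in rays)
    x=np.linalg.solve(A,b); return x,[np.linalg.norm((np.eye(3)-np.outer(d,d))@(x-c)) for c,d in rays]
def proj(n,X,info=None):
    i=info or camera_info(n); p=i['K']@(i['R']@X+i['t']); return p[:2]/p[2]
E
python3 - <<'E'
from h import *
np.set_printoptions(precision=4,suppress=True)
T=lambda x,y:np.array([x/2.75+120-.3,y/2.75+90-.3]); S=lambda x,y:np.array([x/2.7+160-.3,y/2.7+100-.3])
fl=onz('top',T(467,373),.064);fr=onz('top',T(762,338),.064)
rl=onz('top',T(433,66),.204);rr=onz('top',T(752,28),.204)
print(fl,fr,np.linalg.norm(fl-fr));print(rl,rr,np.linalg.norm(rl-rr))
d1=fl-fr;d2=rl-rr; y1=np.arctan2(-d1[0],d1[1]);y2=np.arctan2(-d2[0],d2[1]);d3=(rl+rr-fl-fr)/2;y3=np.arctan2(d3[1],d3[0]);print('yaw',np.degrees([y1,y2,y3]),np.linalg.norm(d3[:2]))
c=(fl+fr+rl+rr)/4;print('centre',c)
fls=onz('side',S(397,332),.064);rls=onz('side',S(200,132),.204);print('side',fls,rls)
# turret top z=.234
print('turret', onz('top',T(347,248),.234), onz('side',S(256,218),.234))
print('tip', onz('top',T(271,279),.232), onz('side',S(221,266),.232),tri([ray('top',T(271,279)),ray('side',S(221,266))]))
# plates tops z=.12
for nm,pts in dict(red=[(37,322),(178,347)],green=[(63,245),(203,272)]).items():
    a,b=[onz('top',T(*p),.12) for p in pts];print(nm,a,b,np.linalg.norm(a-b))
for nm,pts in dict(red=[(37,504),(177,438)],green=[(8,440),(143,381)]).items():
    a,b=[onz('side',S(*p),.12) for p in pts];print(nm,a,b,np.linalg.norm(a-b),'yaw',np.degrees(np.arctan2(a[0]-b[0],a[1]-b[1])))
# rack base/wall corners
for p in [(112,224),(211,242),(181,396),(78,378)]: print('rack',onz('top',T(*p),.034))
E
```

```text
[ 0.4644 -0.0247  0.064 ] [ 0.5025 -0.3257  0.064 ] 0.3034630277534205
[0.743  0.0107 0.204 ] [ 0.7818 -0.2892  0.204 ] 0.3024360472050543
yaw [7.2126 7.367  7.346 ] 0.28130739805110294
centre [ 0.6229 -0.1572  0.134 ]
side [ 0.4686 -0.0318  0.064 ] [0.7399 0.0074 0.204 ]
turret [0.5645 0.0863 0.234 ] [0.5608 0.0854 0.234 ]
tip [0.5361 0.1545 0.232 ] [0.5328 0.1546 0.232 ] (array([0.5354, 0.154 , 0.2302]), [np.float64(0.0012006875674557395), np.float64(0.0012006875674556497)])
red [0.5074 0.3989 0.12  ] [0.4838 0.2595 0.12  ] 0.141447365314566
green [0.5842 0.3765 0.12  ] [0.5583 0.2371 0.12  ] 0.14179424348299155
red [0.5035 0.3987 0.12  ] [0.4774 0.2618 0.12  ] 0.1392886629417327 yaw 10.786201665938858
green [0.5824 0.376  0.12  ] [0.5556 0.2401 0.12  ] 0.13852983547617298 yaw 11.187601168962246
rack [0.6213 0.3509 0.034 ]
rack [0.6027 0.2457 0.034 ]
rack [0.4402 0.2724 0.034 ]
rack [0.4582 0.3805 0.034 ]
```

```bash
cat >> h.py <<'E'
from scipy.spatial.transform import Rotation as Rt
np.set_printoptions(precision=4,suppress=True)
YAW=np.radians(7.3); C=np.array([0.6215,-0.1575,0.])
Rc=Rt.from_euler('z',YAW).as_matrix()
def c2w(p): return C+Rc@np.asarray(p,float)
def w2c(p): return Rc.T@(np.asarray(p,float)-C)
NP=Rc@np.array([-np.sin(np.radians(35)),0,np.cos(np.radians(35))]); PP=c2w([-.14,0,.064])
E
python3 - <<'E'
from h import *
T=lambda x,y:np.array([x/2.75+120-.3,y/2.75+90-.3]); S=lambda x,y:np.array([x/2.7+160-.3,y/2.7+100-.3])
for cam,M,pts in [('top',T,[(592,218),(684,207),(690,292),(598,300)]),('side',S,[(428,129),(474,184),(434,226),(381,166)])]:
    P=np.array([onplane(cam,M(*p),PP,NP) for p in pts]);print(cam,P.mean(0),w2c(P.mean(0)),[np.linalg.norm(P[i]-P[i-1]) for i in range(4)])
o=get_obs();R=Rt.from_quat(o['tool_rot']).as_matrix();print(R)
E
```

```text
top [ 0.5771 -0.1939  0.128 ] [-0.0486 -0.0304  0.128 ] [np.float64(0.09025239599199712), np.float64(0.08947091221561149), np.float64(0.09380017715673888), np.float64(0.09248627382938693)]
side [ 0.577  -0.1976  0.1275] [-0.0493 -0.0342  0.1275] [np.float64(0.0936537398606549), np.float64(0.08482764380699233), np.float64(0.09070172566156814), np.float64(0.09127709102703982)]
[[-0.904  -0.0005  0.4276]
 [-0.4276  0.0016 -0.904 ]
 [-0.0003 -1.     -0.0017]]
```

```bash
cat >> h.py <<'E'
def delta(Rtar,ptar):
    o=get_obs();R=Rt.from_quat(o['tool_rot']);rv=(Rt.from_matrix(Rtar)*R.inv()).as_rotvec(degrees=True)
    print('t',round(o['time'],2),'pos',o['position'],'F',o['ft_force'],'M',o['moment'],'w',o['grip_width'],'q',o['q'])
    print('rot',rv.round(2),'shift',(np.asarray(ptar)-o['position']).round(4))
def knobR(ang):  # jaw across bar with knob angle ang(rad)
    y=-NP; z=Rt.from_rotvec(NP*ang).apply(-Rc[:,1]); return np.c_[np.cross(y,z),y,z]
KA=c2w([-.049,-.032,.1275])
E
python3 - <<'E'
from h import *
print(KA,NP)
delta(knobR(0),KA+NP*.17)
E
```

```text
[ 0.577  -0.1955  0.1275] [-0.5689 -0.0729  0.8192]
t 0.15 pos [ 0.2671 -0.5644  0.2218] F [-0.0712 -0.5324  0.2173] M [-0.0066  0.031  -0.0058] w 0.08728255143108664 q [-1.3075  0.5283  1.4336 -0.      1.1814 -0.1785]
rot [  9.77 -33.74 -17.48] shift [0.2131 0.3566 0.045 ]
```

>>> {"op": "jog_arm", "data": {"increments": [[[2, -7, -4, 0.02, 0.03, 0.03, -1], [4, -14, -8, 0.05, 0.08, 0.05, -1], [6, -20, -11, 0.08, 0.12, 0.06, -1], [8, -27, -14, 0.11, 0.16, 0.06, -1], [9.8, -33.7, -17.5, 0.14, 0.2, 0.06, -0.6], [9.8, -33.7, -17.5, 0.16, 0.24, 0.06, -0.3], [9.8, -33.7, -17.5, 0.18, 0.28, 0.055, -0.3], [9.8, -33.7, -17.5, 0.2, 0.32, 0.05, -0.3]]]}}

```text
time: 0.95
position: [0.4673, -0.2427, 0.2717]
tool_rot: [0.17, 0.687, -0.659, 0.254]
ft_force: [1.2, -0.9, 1.2]
grip_width: 0.0632
```

```bash
python3 - <<'E'
from h import *
delta(knobR(0),KA+NP*.17)
E
```

```text
t 0.95 pos [ 0.4673 -0.2427  0.2717] F [ 1.198  -0.8709  1.1567] M [-0.0626  0.3172 -0.0087] w 0.06324620712843729 q [-1.0187  0.2281  1.9809  0.79    0.8259 -0.0942]
rot [-0.05 -0.04  0.07] shift [ 0.013   0.0349 -0.0049]
```

>>> {"op": "jog_arm", "data": {"increments": [[[0, 0, 0, 0.013, 0.035, -0.005, -0.3], [0, 0, 0, 0.013, 0.035, -0.005, -0.3], [0, 0, 0, 0.013, 0.035, -0.005, -0.3]]]}}

```text
time: 1.25
position: [0.4805, -0.2069, 0.2667]
tool_rot: [0.169, 0.687, -0.659, 0.255]
ft_force: [0.3, -0.1, -0.1]
grip_width: 0.057
```

```bash
python3 - <<'E'
from h import *
delta(knobR(0),KA+NP*.17)
i=camera_info('wrist');im=camera('wrist');cv2.imwrite('pics/w1.png',im[:,:,::-1])
import pickle;pickle.dump(i,open('w1.pkl','wb'))
print(proj('wrist',KA,i),proj('wrist',KA+.038*NP,i),proj('wrist',KA+.051*NP,i))
cv2.imwrite('pics/side1.png',cv2.resize(camera('side')[60:280,180:420,::-1],None,fx=2.5,fy=2.5))
E
```

```text
t 1.25 pos [ 0.4805 -0.2069  0.2667] F [ 0.3469 -0.1116 -0.1188] M [-0.0563  0.3767 -0.0654] w 0.05698276866407776 q [-0.9357  0.2198  2.0141  0.8123  0.7618 -0.0565]
rot [-0.01 -0.05 -0.04] shift [-0.0002 -0.001   0.0001]
[279.2166 193.4418] [279.3702 202.3461] [279.4316 205.9069]
```

View pics/w1.png

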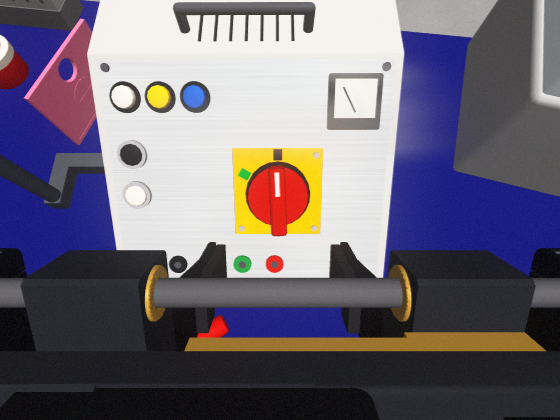

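View pics/side1.png

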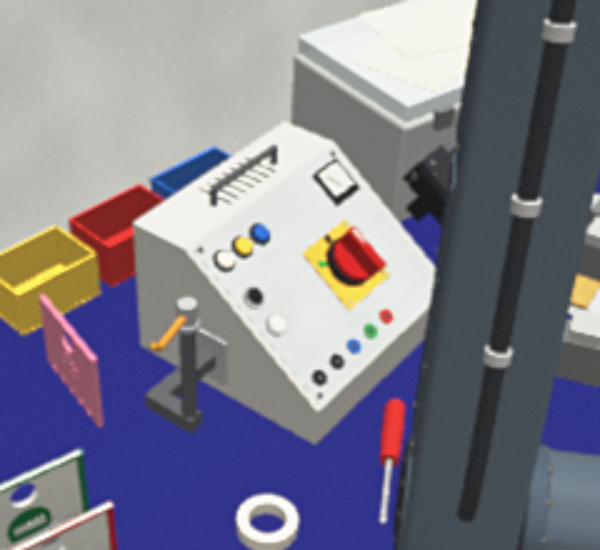

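The wrist view shows the knob straight ahead: bar centred at about column 278, white line up the slope, legend at 233–322 by 149–234. The side view shows the hook still pointing to the rack side.

```bash
python3 - <<'E'
from h import *
import pickle;i=pickle.load(open('w1.pkl','rb'));im=cv2.imread('pics/w1.png')
hsv=cv2.cvtColor(im,cv2.COLOR_BGR2HSV)
y=((hsv[...,0]>22)&(hsv[...,0]<34)&(hsv[...,1]>150)&(hsv[...,2]>120)).astype(np.uint8);y[:140]=0;y[245:]=0;y[:,:220]=0;y[:,335:]=0
cs=max(cv2.findContours(y,0,2)[0],key=cv2.contourArea);r=cv2.minAreaRect(cs);ap=cv2.approxPolyDP(cs,8,True)[:,0];print(r,ap.tolist())
P=np.array([onplane('wrist',p,PP,NP,i) for p in ap.astype(float)]);print(P.mean(0),w2c(P.mean(0)),[np.linalg.norm(P[k]-P[k-1]) for k in range(len(P))],[w2c(p) for p in P])
rd=(((hsv[...,0]<8)|(hsv[...,0]>172))&(hsv[...,1]>150)&(hsv[...,2]>60)).astype(np.uint8);rd[:140]=0;rd[250:]=0;rd[:,:220]=0;rd[:,335:]=0
for row in range(162,238,4):
    x=np.where(rd[row])[0];print(row,x.min() if len(x) else None,x.max() if len(x) else None,end='; ')
br=((hsv[...,2]>205)&(rd>0))
E
python3 -c "
import cv2;im=cv2.imread('pics/w1.png');cv2.imwrite('pics/w1c.png',cv2.resize(im[140:245,225:330],None,fx=5.5,fy=5.5,interpolation=2))"
```

```text
((277.5, 190.49996948242188), (88.99998474121094, 84.99998474121094), -0.0) [[233, 149], [236, 233], [270, 233], [244, 191], [274, 161], [273, 148], [311, 192], [287, 233], [319, 232], [321, 148]]
[ 0.5768 -0.1929  0.1279] [-0.0488 -0.0295  0.1279] [np.float64(0.08947412825029634), np.float64(0.09058973615361644), np.float64(0.0371944905312396), np.float64(0.05419567303608658), np.float64(0.0447024682032305), np.float64(0.013192248805081921), np.float64(0.06068317250319725), np.float64(0.052210331729854155), np.float64(0.03497585224200305), np.float64(0.09041903256812657)] [array([-0.0111,  0.015 ,  0.1542]), array([-0.0853,  0.0153,  0.1023]), array([-0.0854, -0.0219,  0.1023]), array([-0.0469,  0.0051,  0.1292]), array([-0.0211, -0.0266,  0.1472]), array([-0.0103, -0.0257,  0.1548]), array([-0.0478, -0.0655,  0.1285]), array([-0.0854, -0.0405,  0.1023]), array([-0.0844, -0.0755,  0.1029]), array([-0.0104, -0.0744,  0.1548])]
162 None None; 166 270 283; 170 263 292; 174 257 298; 178 254 302; 182 251 304; 186 250 306; 190 248 307; 194 248 307; 198 248 307; 202 248 307; 206 249 306; 210 251 304; 214 254 301; 218 258 297; 222 264 291; 226 272 286; 230 272 286; 234 272 285;
```

View pics/w1c.png

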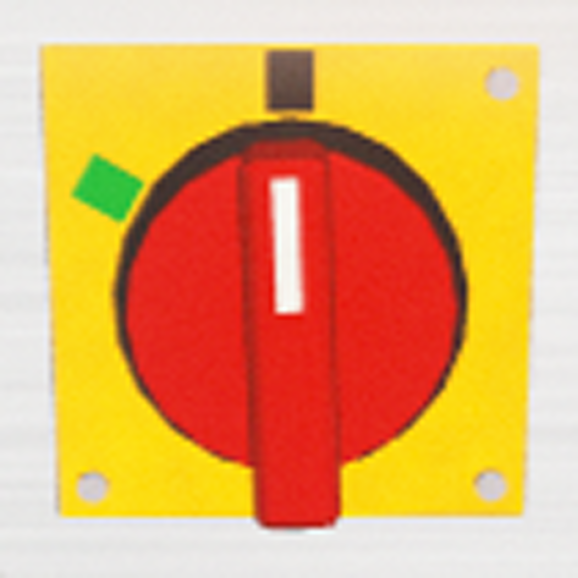

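```bash
sed -i 's/^KA=.*/KA=c2w([-.0480,-.0305,.1284])/' h.py; python3 - <<'E'
from h import *
print(np.dot(KA-PP,NP),KA)
delta(knobR(.035),KA+NP*.029)
E
```

```text
-1.5640492085154735e-05 [ 0.5778 -0.1939  0.1284]
t 1.35 pos [ 0.4806 -0.2092  0.2671] F [ 0.2871 -0.1804 -0.0528] M [-0.0183  0.3907  0.0097] w 0.05675004276390482 q [-0.9386  0.2204  2.0121  0.8123  0.7618 -0.0563]
rot [-1.1  -0.14  1.78] shift [ 0.0807  0.0133 -0.1149]
```

>>> {"op": "jog_arm", "data": {"increments": [[[-1.1, -0.1, 1.8, 0.021, 0.006, -0.028, -0.3], [-1.1, -0.1, 1.8, 0.041, 0.0085, -0.057, -0.3], [-1.1, -0.1, 1.8, 0.061, 0.011, -0.086, -0.3], [-1.1, -0.1, 1.8, 0.071, 0.012, -0.101, -0.3], [-1.1, -0.1, 1.8, 0.0807, 0.0133, -0.115, -0.3], [-1.1, -0.1, 1.8, 0.0807, 0.0133, -0.115, -0.3], [-1.1, -0.1, 1.8, 0.0807, 0.0133, -0.115, -0.3]]], "squeeze": 15}}

```text
time: 2.05
position: [0.5612, -0.1975, 0.1519]
tool_rot: [0.158, 0.682, -0.663, 0.266]
ft_force: [-0.1, -0.7, -0.6]
grip_width: 0.0569
```

```bash
python3 - <<'E'
from h import *
delta(knobR(.035),KA+NP*.029)
cv2.imwrite('pics/w2.png',camera('wrist')[:,:,::-1])
cv2.imwrite('pics/side2.png',cv2.resize(camera('side')[100:240,240:420,::-1],None,fx=3.5,fy=3.5))
E
```

```text
t 2.05 pos [ 0.5612 -0.1975  0.1519] F [-0.1187 -0.7268 -0.5916] M [-0.0148  0.3911  0.0094] w 0.056911376498985596 q [-0.7672  0.5173  1.9892  1.155   0.5097 -0.3613]
rot [ 0.01 -0.04  0.08] shift [0.0001 0.0015 0.0002]
```

View pics/w2.png

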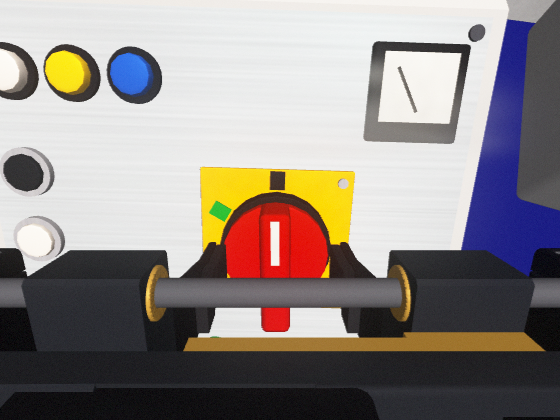

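View pics/side2.png

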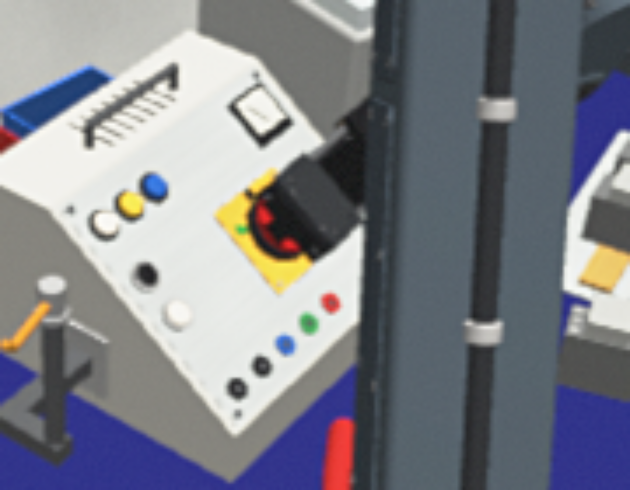

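Both views show the fingers either side of the bar, the bar at column 276 and midway between them (about 278). Closing.

>>> {"op": "jog_arm", "data": {"increments": [[[0, 0, 0, 0, 0.0015, 0, 0.3], [0, 0, 0, 0, 0.0015, 0, 1], [0, 0, 0, 0, 0.0015, 0, 1], [0, 0, 0, 0, 0.0015, 0, 1], [0, 0, 0, 0, 0.0015, 0, 1], [0, 0, 0, 0, 0.0015, 0, 1], [0, 0, 0, 0, 0.0015, 0, 1]]], "squeeze": 30}}

```text
time: 2.85
position: [0.5612, -0.196, 0.1528]
tool_rot: [0.158, 0.681, -0.663, 0.267]
ft_force: [-1.3, -0.9, 1.6]
grip_width: 0.0146
```

```bash
python3 - <<'E'
from h import *
delta(knobR(.035),KA+NP*.041)
E
```

```text
t 2.85 pos [ 0.5612 -0.196   0.1528] F [-1.2915 -0.8848  1.5584] M [-0.0619  0.4073  0.0421] w 0.014643172997757187 q [-0.7644  0.5147  1.9914  1.1581  0.5074 -0.3627]
rot [0.1  0.02 0.07] shift [-0.0067 -0.0009  0.0091]
```

>>> {"op": "jog_arm", "data": {"increments": [[[0, 0, 0, -0.0017, -0.0002, 0.0025, 1], [0, 0, 0, -0.0035, -0.0004, 0.005, 1], [0, 0, 0, -0.005, -0.0006, 0.0075, 1], [0, 0, 0, -0.0065, -0.0008, 0.0094, 1], [0, 0, 0, -0.0065, -0.0008, 0.0094, 1], [0, 0, 0, -0.0065, -0.0008, 0.0094, 1]]]}}

```text
time: 3.45
position: [0.5544, -0.1969, 0.1625]
tool_rot: [0.158, 0.681, -0.663, 0.267]
ft_force: [-0.3, -0.1, 1.0]
grip_width: 0.0145
```

```bash
python3 - <<'E'
from h import *
delta(knobR(.035),KA+NP*.041)
cv2.imwrite('pics/w3.png',camera('wrist')[:,:,::-1])
# plan for rotation by +8deg steps: rotation vector about NP
for a in [8,16,24,32,40,48,56,60]: print(a,(NP*a).round(1))
E
```

```text
t 3.45 pos [ 0.5544 -0.1969  0.1625] F [-0.3432 -0.0616  1.0378] M [-0.081   0.4632 -0.0271] w 0.014513026516007922 q [-0.7768  0.49    1.9977  1.1245  0.5214 -0.3353]
rot [0.12 0.03 0.09] shift [ 0.      0.     -0.0005]
8 [-4.6 -0.6  6.6]
16 [-9.1 -1.2 13.1]
24 [-13.7  -1.7  19.7]
32 [-18.2  -2.3  26.2]
40 [-22.8  -2.9  32.8]
48 [-27.3  -3.5  39.3]
56 [-31.9  -4.1  45.9]
60 [-34.1  -4.4  49.1]
```

View pics/w3.png

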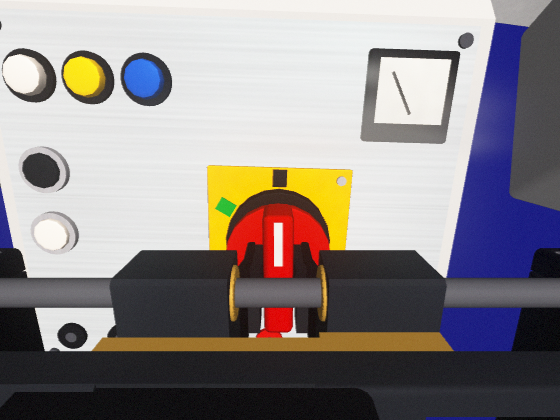

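The wrist picture shows the bar held between the pads at (278,270) and more dark boss showing behind the disc, so the knob has come out. A small turn first, watching the moment.

>>> {"op": "jog_arm", "data": {"increments": [[[-2.3, -0.3, 3.3, 0, 0, 0, 1], [-4.6, -0.6, 6.6, 0, 0, 0, 1], [-6.8, -0.9, 9.8, 0, 0, 0, 1], [-6.8, -0.9, 9.8, 0, 0, 0, 1]]]}}

```text
time: 3.9
position: [0.5544, -0.1968, 0.1626]
tool_rot: [-0.089, -0.65, 0.676, -0.337]
ft_force: [0.2, -0.7, -0.7]
grip_width: 0.015
```

```bash
python3 - <<'E'
from h import *
delta(knobR(np.radians(60)),KA+NP*.041)
print(get_obs()['moment']@NP)
E
```

```text
t 3.9 pos [ 0.5544 -0.1968  0.1626] F [ 0.1534 -0.6948 -0.7223] M [-0.1254  0.4355  0.0131] w 0.014969819321424126 q [-0.7773  0.4901  1.9984  1.1274  0.522  -0.5473]
rot [-26.13  -3.23  37.77] shift [ 0.     -0.0001 -0.0006]
0.050286775276678054
```

Turning freely (moment 0.05 N m). On to the OFF mark.

>>> {"op": "jog_arm", "data": {"increments": [[[-3.4, -0.4, 4.9, 0, 0, 0, 1], [-6.8, -0.9, 9.8, 0, 0, 0, 1], [-10.2, -1.3, 14.7, 0, 0, 0, 1], [-13.6, -1.7, 19.6, 0, 0, 0, 1], [-17.1, -2.2, 24.6, 0, 0, 0, 1], [-20.5, -2.6, 29.5, 0, 0, 0, 1], [-23.9, -3, 34.4, 0, 0, 0, 1], [-26.2, -3.3, 37.8, 0, 0, 0, 1]]]}}

```text
time: 4.7
position: [0.5543, -0.1966, 0.1625]
tool_rot: [0.184, -0.466, 0.656, -0.565]
ft_force: [0.9, -0.7, -1.6]
grip_width: 0.0153
```

>>> {"op": "jog_arm", "data": {"increments": [[[0, 0, 0, 0, 0, 0, 1], [0, 0, 0, 0, 0, 0, 1]]]}}

```text
time: 4.9
position: [0.5543, -0.1966, 0.1625]
tool_rot: [0.183, -0.467, 0.656, -0.565]
ft_force: [1.3, -0.6, -0.5]
grip_width: 0.0146
```

```bash
python3 - <<'E'
from h import *
delta(knobR(np.radians(60)),KA+NP*.029)
print(get_obs()['moment']@NP)
i=camera_info('wrist');im=camera('wrist');cv2.imwrite('pics/w4.png',im[:,:,::-1])
E
```

```text
t 4.9 pos [ 0.5543 -0.1966  0.1625] F [ 1.2606 -0.608  -0.4664] M [-0.1469  0.3832  0.023 ] w 0.014618159797671407 q [-0.7782  0.4904  1.9978  1.1251  0.5247 -1.3499]
rot [ 0.01  0.07 -0.02] shift [ 0.007   0.0006 -0.0103]
0.07452012112037829
```

View pics/w4.png

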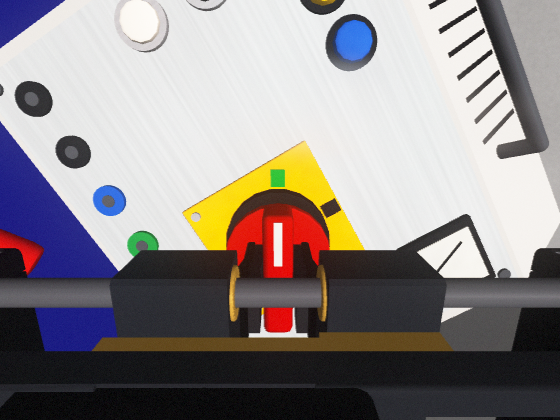

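The white line now points at the green mark (278,178). Pushing back in.

>>> {"op": "jog_arm", "data": {"increments": [[[0, 0, 0, 0.0015, 0.0002, -0.0023, 1], [0, 0, 0, 0.003, 0.0004, -0.0045, 1], [0, 0, 0, 0.0045, 0.0005, -0.0067, 1], [0, 0, 0, 0.006, 0.0006, -0.009, 1], [0, 0, 0, 0.007, 0.0007, -0.0102, 1], [0, 0, 0, 0.0075, 0.0008, -0.011, 1], [0, 0, 0, 0.0078, 0.0009, -0.0113, 1], [0, 0, 0, 0.0078, 0.0009, -0.0113, 1]]]}}

```text
time: 5.75
position: [0.5612, -0.1957, 0.1525]
tool_rot: [0.183, -0.466, 0.656, -0.565]
ft_force: [-13.0, -0.3, 17.1]
grip_width: 0.0148
```

```bash
python3 - <<'E'
from h import *
delta(knobR(np.radians(60)),KA+NP*.029)
o=get_obs();print(o['ft_force']@NP,(o['position']-np.array([.5543,-.1966,.1625]))@NP)
cv2.imwrite('pics/w5.png',camera('wrist')[:,:,::-1])
E
```

```text
t 5.75 pos [ 0.5612 -0.1957  0.1525] F [-13.0201  -0.3042  17.1344] M [0.0756 0.6323 0.1112] w 0.014764297731638157 q [-0.7652  0.5159  1.9927  1.1646  0.5084 -1.3831]
rot [ 0.07  0.12 -0.  ] shift [ 0.0001 -0.0003 -0.0003]
21.46534680677813 -0.012172088672088655
```

View pics/w5.png

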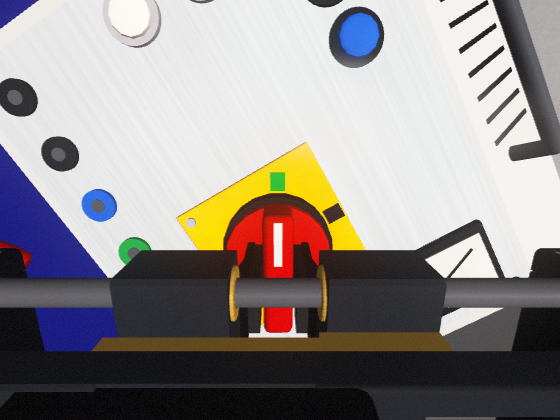

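It stopped at 12.2 mm of travel with 21 N of push: fully in. Releasing and backing off.

>>> {"op": "jog_arm", "data": {"increments": [[[0, 0, 0, 0.0003, 0, -0.0004, 0], [0, 0, 0, 0.0003, 0, -0.0004, 0], [0, 0, 0, 0.0003, 0, -0.0004, 0], [0, 0, 0, 0.0003, 0, -0.0004, 0], [0, 0, 0, -0.011, -0.0015, 0.016, 0], [0, 0, 0, -0.034, -0.0044, 0.049, 0], [0, 0, 0, -0.057, -0.0073, 0.082, 0], [0, 0, 0, -0.08, -0.01, 0.115, 0]]]}}

```text
time: 6.6
position: [0.4803, -0.2054, 0.268]
tool_rot: [0.183, -0.467, 0.656, -0.564]
ft_force: [0.4, -1.3, 0.0]
grip_width: 0.0431
```

```bash
python3 - <<'E'
from h import *
delta(knobR(np.radians(60)),KA+NP*.17)
i=camera_info('wrist');im=camera('wrist');cv2.imwrite('pics/w6.png',im[:,:,::-1])
t=camera('top');cv2.imwrite('pics/top6.png',cv2.resize(t[90:260,150:410,::-1],None,fx=3,fy=3,interpolation=2))
E
```

```text
t 6.6 pos [ 0.4803 -0.2054  0.268 ] F [ 0.374  -1.3058  0.0289] M [-0.0738  0.2654  0.0244] w 0.043139104568451075 q [-0.9343  0.2159  2.0156  0.8124  0.7622 -1.1015]
rot [ 0.01  0.03 -0.03] shift [ 0.0008 -0.0008 -0.0003]
```

View pics/w6.png

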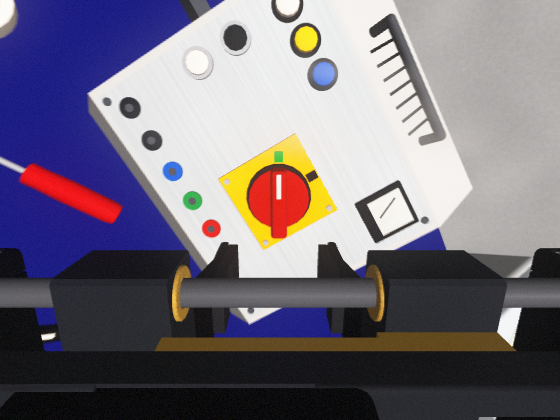

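View pics/top6.png

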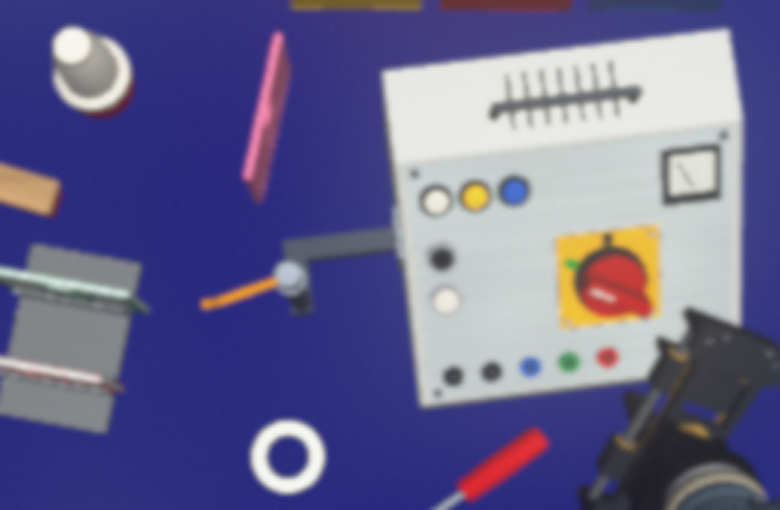

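The wrist view shows the white line on the green mark (278,157 above 278,185), the knob seated; the top view shows the hook still at its start (tip 205,304, turret 290,277 in the crop) and nothing disturbed. Next: over the hook.

```bash
cat >> h.py <<'E'
TU=np.array([.5620,.0863])
def downR(jawdeg):
    a=np.radians(jawdeg);y=np.array([0,0,-1.]);z=np.array([np.cos(a),np.sin(a),0]);return np.c_[np.cross(y,z),y,z]
def arm(angdeg,r=.038): return TU+r*np.array([np.cos(np.radians(angdeg)),np.sin(np.radians(angdeg))])
E
python3 - <<'E'
from h import *
delta(downR(22.4),np.r_[arm(112.4),.36])
E
```

```text
t 6.7 pos [ 0.4809 -0.2072  0.2711] F [ 0.3578 -1.4462 -0.3934] M [-0.045   0.2749 -0.0555] w 0.04354226974105253 q [-0.9356  0.2105  2.0142  0.8148  0.7606 -1.1036]
rot [-17.62  31.64  43.58] shift [0.0666 0.3286 0.0889]
```

>>> {"op": "jog_arm", "data": {"increments": [[[-2, 3.5, 5, -0.01, 0, 0.04, 0], [-4, 7, 10, -0.01, 0.02, 0.08, 0], [-6, 11, 15, 0, 0.06, 0.11, 0], [-8.5, 15, 21, 0.01, 0.1, 0.13, 0], [-11, 19.5, 27, 0.02, 0.14, 0.13, 0], [-13, 24, 33, 0.03, 0.18, 0.13, 0], [-15.5, 28, 38.5, 0.04, 0.22, 0.12, 0], [-17.6, 31.6, 43.6, 0.05, 0.26, 0.11, 0]]]}}

```text
time: 7.5
position: [0.5319, 0.0553, 0.3803]
tool_rot: [0.589, -0.392, 0.391, -0.588]
ft_force: [0.6, -1.2, 0.1]
grip_width: 0.0436
```

```bash
python3 - <<'E'
from h import *
delta(downR(22.4),np.r_[arm(112.4),.36])
E
```

```text
t 7.5 pos [0.5319 0.0553 0.3803] F [ 0.6413 -1.2395  0.1044] M [-0.0419 -0.1302  0.0318] w 0.04356068079560822 q [-0.105   0.2533  1.4309 -0.0009  1.459  -0.5014]
rot [ 0.04 -0.1  -0.32] shift [ 0.0156  0.0661 -0.0203]
```

```bash
python3 - <<'E'
from h import *
i=camera_info('wrist');o=get_obs();R=Rt.from_quat(o['tool_rot']).as_matrix()
print('cam in tool',R.T@(-i['R'].T@i['t']-o['position']),'axis',R.T@i['R'][2])
for P in [np.r_[TU,.234],np.r_[arm(112.4,.076),.23]]: print(proj('wrist',P,i))
cv2.imwrite('pics/w7.png',camera('wrist')[:,:,::-1])
E
```

```text
cam in tool [-0.0746 -0.1622  0.0005] axis [0.2707 0.9627 0.0001]
[318.2499 181.6341]
[320.9261  99.3497]
```

View pics/w7.png

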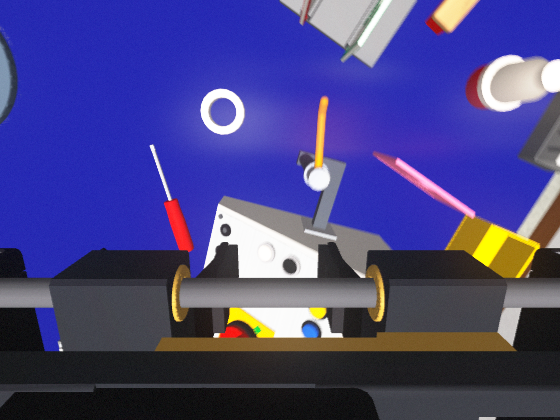

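The wrist view shows the hook: turret top at about (318,176), tip at about (324,99).

```bash
python3 - <<'E'
from h import *
im=cv2.imread('pics/w7.png');i=camera_info('wrist');hsv=cv2.cvtColor(im,cv2.COLOR_BGR2HSV)
m=((hsv[...,0]>10)&(hsv[...,0]<25)&(hsv[...,1]>150)&(hsv[...,2]>120)).astype(np.uint8);m[:,:295]=0;m[:,345:]=0;m[:80]=0;m[200:]=0
for r in range(94,170,4):
    x=np.where(m[r])[0]; print(r,(x.min()+x.max())/2 if len(x) else None,len(x),end='; ')
print()
t=onz('wrist',(318.3,176.5),.234,i);print('turret',t)
for uv in [(322.5,140),(319.7,160)]:
    p=onz('wrist',uv,.22,i);d=p-t;print(p,np.linalg.norm(d[:2]),np.degrees(np.arctan2(d[1],d[0])))
p=onz('wrist',(324,98),.232,i);d=p-t;print(p,np.linalg.norm(d[:2]),np.degrees(np.arctan2(d[1],d[0])))
cv2.imwrite('pics/w7c.png',cv2.resize(im[85:205,270:370],None,fx=5,fy=5,interpolation=2))
E
```

```text
94 None 0; 98 None 0; 102 323.5 8; 106 323.0 7; 110 322.0 7; 114 322.0 7; 118 321.0 7; 122 321.0 7; 126 321.0 7; 130 321.0 7; 134 320.0 7; 138 320.0 7; 142 320.0 7; 146 319.5 6; 150 319.0 6; 154 318.5 6; 158 318.5 5; 162 318.5 4; 166 318.0 7; 
turret [0.5598 0.1003 0.234 ]
[0.5508 0.133  0.22  ] 0.033888259718467935 105.31359632886635
[0.5566 0.1144 0.22  ] 0.014430112096307826 102.8548804686395
[0.5344 0.1671 0.232 ] 0.07150834333964373 110.77621124817114
```

View pics/w7c.png

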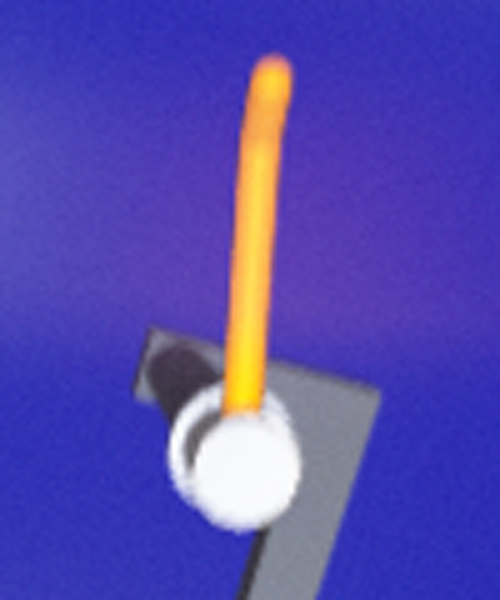

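```bash
python3 - <<'E'
from h import *
delta(downR(22.4),np.r_[arm(112.4),.36])
i=camera_info('wrist');im=camera('wrist');cv2.imwrite('pics/w8.png',im[:,:,::-1])
delta(downR(22.4),np.r_[arm(112.4),.36])
im=im[:,:,::-1].copy();hsv=cv2.cvtColor(im,cv2.COLOR_BGR2HSV)
m=((hsv[...,0]>10)&(hsv[...,0]<25)&(hsv[...,1]>150)&(hsv[...,2]>120)).astype(np.uint8);m[:,:295]=0;m[:,345:]=0;m[:80]=0;m[200:]=0
ys,xs=np.where(m);print('arm rows',ys.min(),ys.max())
g=cv2.GaussianBlur(cv2.cvtColor(im,cv2.COLOR_BGR2GRAY),(3,3),0)[130:210,290:350];_,w=cv2.threshold(g,190,255,0);ct=max(cv2.findContours(w.astype(np.uint8),0,2)[0],key=cv2.contourArea);c,r=cv2.minEnclosingCircle(ct);print('turret px',c[0]+290,c[1]+130,r)
uv=np.array([c[0]+290,c[1]+130]);t=onz('wrist',uv,.234,i);print(t)
for r in range(ys.min()+2,ys.max(),8):
    x=np.where(m[r])[0];p=onz('wrist',(x.mean(),r),.22,i);d=p-t;print(r,x.mean(),p,np.linalg.norm(d[:2]),np.degrees(np.arctan2(d[1],d[0])))
E
```

```text
t 7.55 pos [0.5331 0.0631 0.3774] F [ 2.9961  2.6768 -0.22  ] M [ 0.2003 -0.2784 -0.0299] w 0.043051585412519716 q [-0.0939  0.26    1.4292  0.006   1.4585 -0.5007]
rot [-0.37 -0.31 -0.87] shift [ 0.0145  0.0583 -0.0174]
t 7.6 pos [0.5319 0.0596 0.3776] F [-1.1973 -0.9425 -0.5159] M [ 0.0146 -0.0497 -0.0045] w 0.043285934337922743 q [-0.0994  0.2574  1.4322  0.0035  1.4575 -0.5022]
rot [-0.23 -0.3  -0.66] shift [ 0.0156  0.0619 -0.0176]
arm rows 109 177
turret px 315.0 164.5 34.73120880126953
[0.552  0.1095 0.234 ]
111 320.0 [0.5371 0.1565 0.22  ] 0.04932293038440683 107.62214207516652
119 319.0 [0.5393 0.1495 0.22  ] 0.04196062532208224 107.60501490951108
127 318.0 [0.5416 0.1424 0.22  ] 0.03450495089676232 107.58022206212436
135 317.0 [0.5439 0.1352 0.22  ] 0.02695412424588726 107.54113335487047
143 316.0 [0.5462 0.1279 0.22  ] 0.01930632445589266 107.47037519901686
151 316.0 [0.5495 0.1209 0.22  ] 0.011701954466570033 102.51034096612875
159 315.0 [0.5519 0.1134 0.22  ] 0.003953956191063231 92.03605227961343
167 314.5 [0.5548 0.106  0.22  ] 0.00438611660380991 -51.292833697440955
175 314.6666666666667 [0.5583 0.0988 0.22  ] 0.012345996247980263 -59.43454898569893
```

>>> {"op": "jog_arm", "data": {"increments": [[[0, 0, 0, 0, 0, 0, 0], [0, 0, 0, 0, 0, 0, 0], [0, 0, 0, 0, 0, 0, 0], [0, 0, 0, 0, 0, 0, 0]]]}}

```text
time: 8.0
position: [0.5318, 0.0581, 0.378]
tool_rot: [-0.589, 0.393, -0.389, 0.59]
ft_force: [0.7, -0.1, 0.3]
grip_width: 0.0435
```

```bash
cat > hk.py <<'E'
from h import *
import sys
def look(tag):
    i=camera_info('wrist');im=camera('wrist')[:,:,::-1].copy();cv2.imwrite(f'pics/{tag}.png',im);return i,im
E
python3 - <<'E'
from hk import *
delta(downR(22.4),np.r_[arm(112.4),.36])
i,im=look('w9')
delta(downR(22.4),np.r_[arm(112.4),.36])
hsv=cv2.cvtColor(im,cv2.COLOR_BGR2HSV)
m=((hsv[...,0]>10)&(hsv[...,0]<25)&(hsv[...,1]>150)&(hsv[...,2]>120)).astype(np.uint8);m[:,:295]=0;m[:,345:]=0;m[:80]=0;m[200:]=0
ys,xs=np.where(m);print('arm rows',ys.min(),ys.max())
P=[]
for r in range(ys.min()+2,ys.max(),4):
    x=np.where(m[r])[0];p=onz('wrist',(x.mean(),r),.22,i);P.append(p);print(r,x.mean(),len(x),p)
cv2.imwrite('pics/w9c.png',cv2.resize(im[85:205,270:370],None,fx=5,fy=5,interpolation=2))
E
```

```text
t 8.0 pos [0.5318 0.0581 0.378 ] F [ 0.7021 -0.0809  0.2511] M [ 0.0341 -0.1235 -0.0176] w 0.04349880214540546 q [-0.1021  0.2563  1.4327  0.0035  1.4574 -0.5023]
rot [-0.23 -0.25 -0.51] shift [ 0.0157  0.0633 -0.018 ]
t 8.05 pos [0.5318 0.0582 0.3781] F [ 0.0464 -0.4123  0.2666] M [ 0.0531 -0.052   0.0239] w 0.04346875497754922 q [-0.1021  0.2562  1.4326  0.0035  1.4574 -0.5023]
rot [-0.23 -0.24 -0.51] shift [ 0.0157  0.0632 -0.0181]
arm rows 103 172
105 323.0 7 [0.5369 0.1572 0.22  ]
109 323.0 7 [0.5384 0.1539 0.22  ]
113 322.0 7 [0.5391 0.1502 0.22  ]
117 321.5 6 [0.5402 0.1467 0.22  ]
121 321.0 7 [0.5413 0.1432 0.22  ]
125 320.0 7 [0.542  0.1394 0.22  ]
129 320.0 7 [0.5436 0.136  0.22  ]
133 320.0 7 [0.5452 0.1326 0.22  ]
137 320.0 7 [0.5467 0.1292 0.22  ]
141 319.0 7 [0.5475 0.1253 0.22  ]
145 319.0 7 [0.5491 0.1218 0.22  ]
149 319.0 7 [0.5507 0.1183 0.22  ]
153 317.8 5 [0.5512 0.1143 0.22  ]
157 318.0 4 [0.553  0.1109 0.22  ]
161 317.2 5 [0.554 0.107 0.22 ]
165 317.5 4 [0.5559 0.1035 0.22  ]
169 316.3333333333333 3 [0.5565 0.0994 0.22  ]
```

View pics/w9c.png

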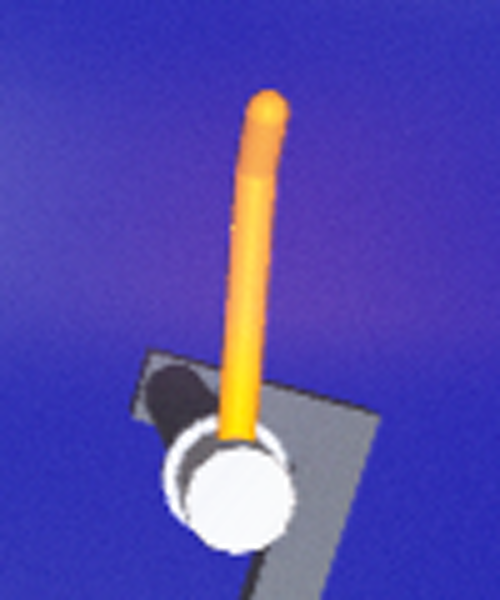

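```bash
python3 - <<'E'
from hk import *
i=camera_info('wrist');t=onz('wrist',(318,184.6),.234,i);print(t)
for uv in [(322.2,113),(320,133),(318.7,150)]:
    p=onz('wrist',uv,.22,i);d=p-t;print(p,np.linalg.norm(d[:2]),np.degrees(np.arctan2(d[1],d[0])))
delta(downR(22.4),np.r_[t[:2]+.042*np.array([np.cos(np.radians(111)),np.sin(np.radians(111))]),.36])
E
```

```text
[0.5621 0.0875 0.234 ]
[0.5394 0.1504 0.22  ] 0.06682839327967521 109.88895086582865
[0.5452 0.1327 0.22  ] 0.048197583631257396 110.46999068238111
[0.5509 0.1174 0.22  ] 0.03190987237271515 110.52941111672058
t 8.05 pos [0.5318 0.0582 0.3781] F [ 0.0464 -0.4123  0.2666] M [ 0.0531 -0.052   0.0239] w 0.04346875497754922 q [-0.1021  0.2562  1.4326  0.0035  1.4574 -0.5023]
rot [-0.23 -0.24 -0.51] shift [ 0.0152  0.0685 -0.0181]
```

>>> {"op": "jog_arm", "data": {"increments": [[[-0.2, -0.2, -1.9, 0.008, 0.035, -0.01, 0], [-0.2, -0.2, -1.9, 0.015, 0.068, -0.03, 0], [-0.2, -0.2, -1.9, 0.015, 0.068, -0.07, 0], [-0.2, -0.2, -1.9, 0.015, 0.068, -0.11, 0], [-0.2, -0.2, -1.9, 0.015, 0.068, -0.14, 0], [-0.2, -0.2, -1.9, 0.015, 0.068, -0.16, 0], [-0.2, -0.2, -1.9, 0.015, 0.068, -0.172, 0], [-0.2, -0.2, -1.9, 0.015, 0.068, -0.172, 0]]], "squeeze": 8}}

```text
time: 8.85
position: [0.5461, 0.1254, 0.205]
tool_rot: [0.583, -0.402, 0.4, -0.582]
ft_force: [-0.0, 0.7, -0.5]
grip_width: 0.0436
```

```bash
sed -i 's/^TU=.*/TU=np.array([.5620,.0868])/' h.py; python3 - <<'E'
from hk import *
delta(downR(21),np.r_[arm(111,.042),.206])
i,im=look('w10')
print(proj('wrist',np.r_[TU,.234],i))
cv2.imwrite('pics/side10.png',cv2.resize(camera('side')[120:260,180:380,::-1],None,fx=4,fy=4,interpolation=2))
E
```

```text
t 8.85 pos [0.5461 0.1254 0.205 ] F [-0.0019  0.6509 -0.5362] M [ 0.024  -0.1156  0.0638] w 0.043647028594414106 q [ 0.026   0.4636  1.6133  0.0006  1.0682 -0.3396]
rot [-0.03 -0.2   0.07] shift [0.0009 0.0006 0.001 ]
[278.7951 363.2434]
```

View pics/w10.png

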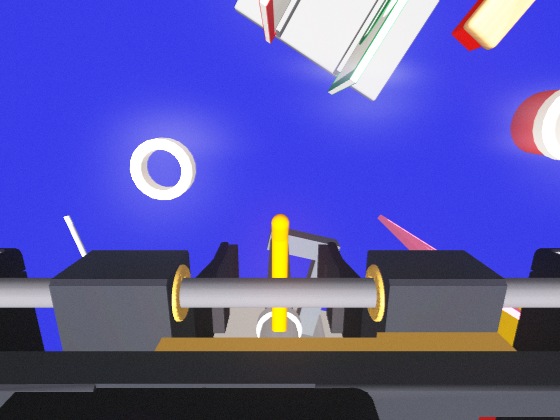

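View pics/side10.png

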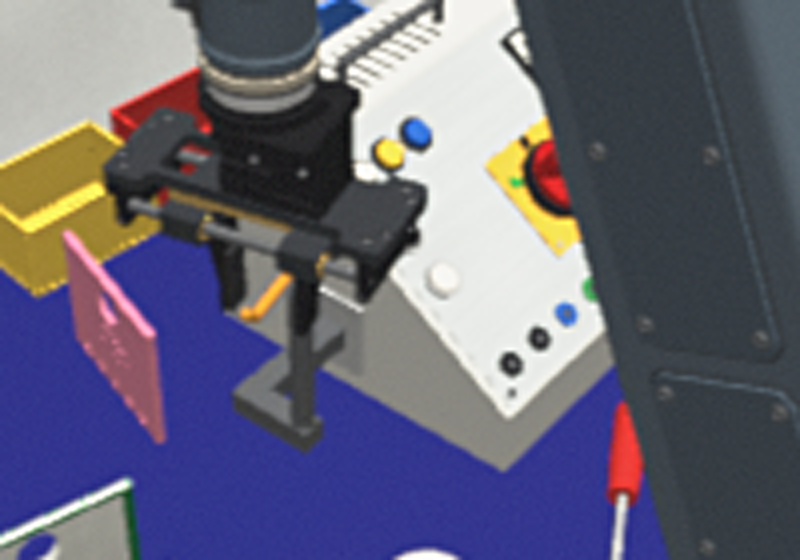

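The hook's arm stands midway between the fingers (column 280, straight up in the picture). Closing lightly.

>>> {"op": "jog_arm", "data": {"increments": [[[0, 0, 0, 0.0008, 0.0005, 0.001, 1], [0, 0, 0, 0.0008, 0.0005, 0.001, 1], [0, 0, 0, 0.0008, 0.0005, 0.001, 1], [0, 0, 0, 0.0008, 0.0005, 0.001, 1], [0, 0, 0, 0.0008, 0.0005, 0.001, 1], [0, 0, 0, 0.0008, 0.0005, 0.001, 1]]], "squeeze": 10}}

```text
time: 9.55
position: [0.5478, 0.1262, 0.2082]
tool_rot: [-0.583, 0.401, -0.401, 0.583]
ft_force: [-0.9, -1.5, 1.7]
grip_width: 0.0077
```

```bash
python3 - <<'E'
from hk import *
delta(downR(21),np.r_[arm(111,.042),.206])
p0=get_obs()['position'][:2]
for a in range(0,80,4): 
    print(a,(arm(111+a,.042)-arm(111,.042)).round(4))
E
```

```text
t 9.55 pos [0.5478 0.1262 0.2082] F [-0.9014 -1.469   1.7153] M [-0.1484  0.1762 -0.1034] w 0.007720235812406412 q [ 0.0274  0.4608  1.6077  0.0003  1.0733 -0.3385]
rot [-0.02 -0.01  0.04] shift [-0.0009 -0.0002 -0.0022]
0 [0. 0.]
4 [-0.0027 -0.0011]
8 [-0.0053 -0.0025]
12 [-0.0078 -0.004 ]
16 [-0.0102 -0.0057]
20 [-0.0125 -0.0075]
24 [-0.0146 -0.0095]
28 [-0.0166 -0.0117]
32 [-0.0185 -0.0139]
36 [-0.0202 -0.0163]
40 [-0.0217 -0.0188]
44 [-0.023  -0.0215]
48 [-0.0242 -0.0242]
52 [-0.0251 -0.0269]
56 [-0.0259 -0.0298]
60 [-0.0264 -0.0326]
64 [-0.0268 -0.0355]
68 [-0.0269 -0.0385]
72 [-0.0269 -0.0414]
76 [-0.0266 -0.0443]
```

>>> {"op": "jog_arm", "data": {"increments": [[[0, 0, 4, -0.0027, -0.0011, 0, 1], [0, 0, 8, -0.0053, -0.0025, 0, 1], [0, 0, 12, -0.0078, -0.004, 0, 1], [0, 0, 16, -0.0102, -0.0057, 0, 1], [0, 0, 20, -0.0125, -0.0075, 0, 1], [0, 0, 28, -0.0166, -0.0117, 0, 1], [0, 0, 32, -0.0185, -0.0139, 0, 1], [0, 0, 36, -0.0202, -0.0163, 0, 1]]]}}

```text
time: 10.35
position: [0.5269, 0.1103, 0.2082]
tool_rot: [-0.678, 0.201, -0.2, 0.678]
ft_force: [-2.0, 0.4, 1.7]
grip_width: 0.0079
```

```bash
python3 - <<'E'
from hk import *
delta(downR(97.3),np.r_[arm(187.3,.042),.208])
c=arm(147,.042)
for a in range(5,45,5): 
    print(a,(arm(147+a,.042)-c).round(4))
E
```

```text
t 10.35 pos [0.5269 0.1103 0.2082] F [-1.9621  0.4012  1.7415] M [ 0.2032  0.0432 -0.0588] w 0.007929780385583795 q [-0.002   0.4303  1.6651  0.0013  1.0477 -0.9992]
rot [-0.03 -0.11 40.2 ] shift [-0.0066 -0.0288 -0.0002]
5 [-0.0019 -0.0032]
10 [-0.0034 -0.0065]
15 [-0.0047 -0.0099]
20 [-0.0057 -0.0134]
25 [-0.0064 -0.017 ]
30 [-0.0067 -0.0207]
35 [-0.0068 -0.0243]
40 [-0.0065 -0.028 ]
```

>>> {"op": "jog_arm", "data": {"increments": [[[0, 0, 5, -0.0019, -0.0032, 0, 1], [0, 0, 10, -0.0034, -0.0065, 0, 1], [0, 0, 15, -0.0047, -0.0099, 0, 1], [0, 0, 20, -0.0057, -0.0134, 0, 1], [0, 0, 25, -0.0064, -0.017, 0, 1], [0, 0, 30, -0.0067, -0.0207, 0, 1], [0, 0, 35, -0.0068, -0.0243, 0, 1], [0, 0, 40.2, -0.0065, -0.0283, 0, 1]]]}}

```text
time: 11.15
position: [0.5198, 0.0821, 0.2082]
tool_rot: [-0.705, -0.045, 0.047, 0.706]
ft_force: [-2.2, 0.6, 2.6]
grip_width: 0.0077
```

>>> {"op": "jog_arm", "data": {"increments": [[[0, 0, 0, 0, 0, 0, 1], [0, 0, 0, 0, 0, 0, 1]]]}}

```text
time: 11.35
position: [0.5198, 0.0816, 0.2082]
tool_rot: [0.706, 0.045, -0.047, -0.705]
ft_force: [-1.6, -2.3, 0.6]
grip_width: 0.0074
```

```bash
python3 - <<'E'
from hk import *
delta(downR(97.3),np.r_[arm(187.3,.042),.208])
i,im=look('w11')
E
```

```text
t 11.35 pos [0.5198 0.0816 0.2082] F [-1.62  -2.345  0.639] M [-0.3766 -0.0164 -0.0677] w 0.007438580114687155 q [-0.0563  0.4154  1.6928 -0.001   1.0365 -1.7558]
rot [ 0.04 -0.18 -0.11] shift [ 0.0005 -0.0002 -0.0002]
```

View pics/w11.png

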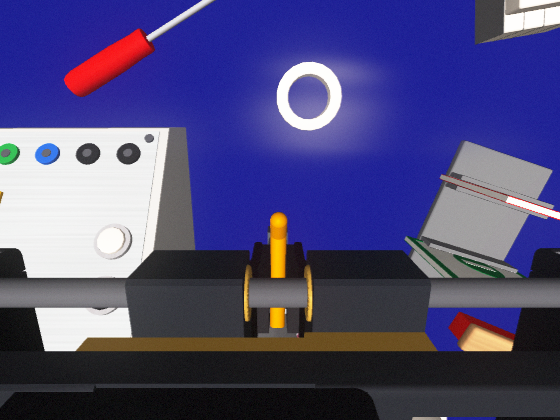

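The wrist view shows the gripped hook arm vertical at column 279 and the console's front edge level (row 128), so the hook stands square to the front. Releasing and rising straight up.

>>> {"op": "jog_arm", "data": {"increments": [[[0, 0, 0, 0, 0, 0, 0], [0, 0, 0, 0, 0, 0, 0], [0, 0, 0, 0, 0, 0, 0], [0, 0, 0, 0, 0, 0.03, 0], [0, 0, 0, 0, 0, 0.07, 0], [0, 0, 0, 0, 0, 0.11, 0], [0, 0, 0, 0, 0, 0.15, 0], [0, 0, 0, 0, 0, 0.15, 0]]]}}

```text
time: 12.2
position: [0.5232, 0.0819, 0.3644]
tool_rot: [0.706, 0.049, -0.042, -0.705]
ft_force: [0.3, 0.7, 1.3]
grip_width: 0.0433
```

>>> {"op": "jog_arm", "data": {"increments": [[[0, 0, 0, 0.06, 0, 0, 0], [0, 0, 0, 0.06, 0, 0, 0], [0, 0, 0, 0.06, 0, 0, 0], [0, 0, 0, 0.06, 0, 0, 0]]]}}

```text
time: 12.6
position: [0.5822, 0.0821, 0.3632]
tool_rot: [0.706, 0.048, -0.043, -0.705]
ft_force: [0.1, -0.2, 0.0]
grip_width: 0.0436
```

```bash
python3 - <<'E'
from hk import *
delta(downR(97.3),np.r_[arm(187.3,.042),.208])
i,im=look('w12')
import pickle;pickle.dump(i,open('w12.pkl','wb'))
cv2.imwrite('pics/top12.png',cv2.resize(camera('top')[90:260,150:410,::-1],None,fx=3,fy=3,interpolation=2))
E
```

```text
t 12.6 pos [0.5822 0.0821 0.3632] F [ 0.0933 -0.1594  0.0156] M [ 0.1357 -0.0974  0.0322] w 0.04362499543224866 q [-0.0497  0.3459  1.3412 -0.0003  1.4474 -1.7502]
rot [ 0.04  0.41 -0.13] shift [-0.0618 -0.0006 -0.1552]
```

View pics/w12.png

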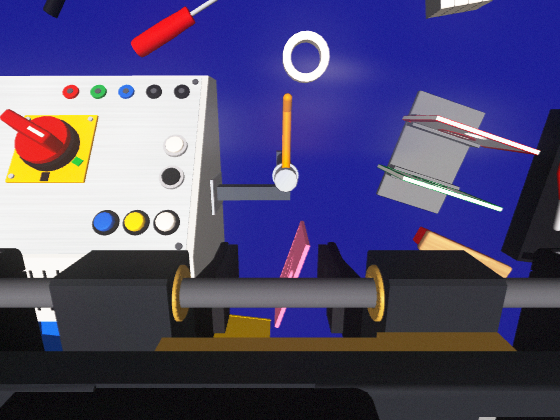

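View pics/top12.png

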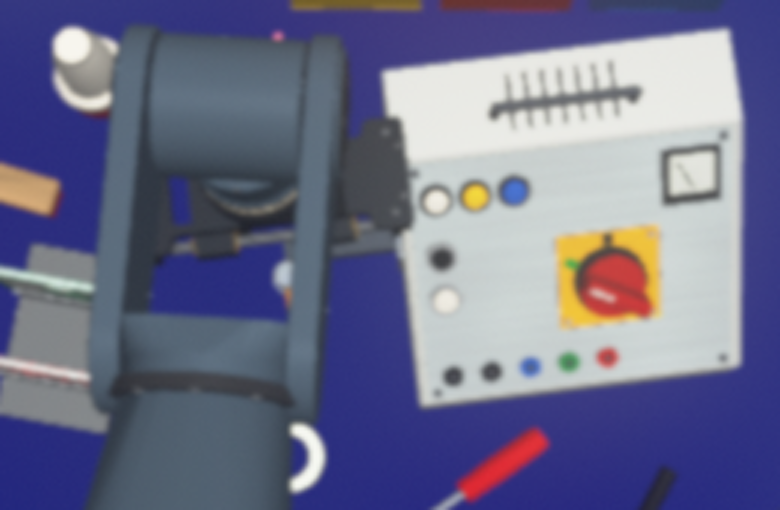

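The wrist view shows the hook pointing straight away from the console's front (tip 287,98; turret 286,178); the knob's white line is on the green mark (78,161); the red plate's top edge runs from about (408,117) to (538,152).

```bash
python3 - <<'E'
from hk import *
import pickle
i=pickle.load(open('w12.pkl','rb'));im=cv2.imread('pics/w12.png')
cv2.imwrite('pics/w12c.png',cv2.resize(im[70:230,370:560],None,fx=4,fy=3.7,interpolation=2))
hsv=cv2.cvtColor(im,cv2.COLOR_BGR2HSV)
m=((hsv[...,0]>10)&(hsv[...,0]<25)&(hsv[...,1]>150)&(hsv[...,2]>120)).astype(np.uint8);m[:,:270]=0;m[:,305:]=0;m[:85]=0;m[175:]=0
P=[]
for r in range(114,158,2):
    x=np.where(m[r])[0]; P.append(onz('wrist',(x.mean(),r),.22,i)[:2])
P=np.array(P);vx,vy,x0,y0=cv2.fitLine(P.astype(np.float32),cv2.DIST_L2,0,.01,.01).ravel();print('arm dir',np.degrees(np.arctan2(-vy,-vx)) if vx>0 else np.degrees(np.arctan2(vy,vx)),P[0],P[-1])
print('turret',onz('wrist',(286,178.5),.234,i))
# line from turret
# console front edge z=.064: fit in rows of first white
g=im.min(axis=2);E=[]
for x in range(5,190,5):
    col=np.where(g[60:100,x]>130)[0]
    if len(col):E.append((x,60+col[0]))
E=np.array(E,float);print(E[[0,len(E)//2,-1]])
W=np.array([onz('wrist',e,.064,i)[:2] for e in E]).astype(np.float32);vx,vy,_,_=cv2.fitLine(W,cv2.DIST_HUBER,0,.01,.01).ravel();print('front edge yaw',np.degrees(np.arctan2(-vx,vy)),W[0],W[-1])
E
```

```text
arm dir -173.82486 [0.5037 0.0804] [0.5414 0.0846]
turret [0.56   0.0873 0.234 ]
[[  5.  76.]
 [ 95.  76.]
 [185.  75.]]
front edge yaw -172.23357 [ 0.5019 -0.2944] [ 0.4698 -0.0565]
```

View pics/w12c.png

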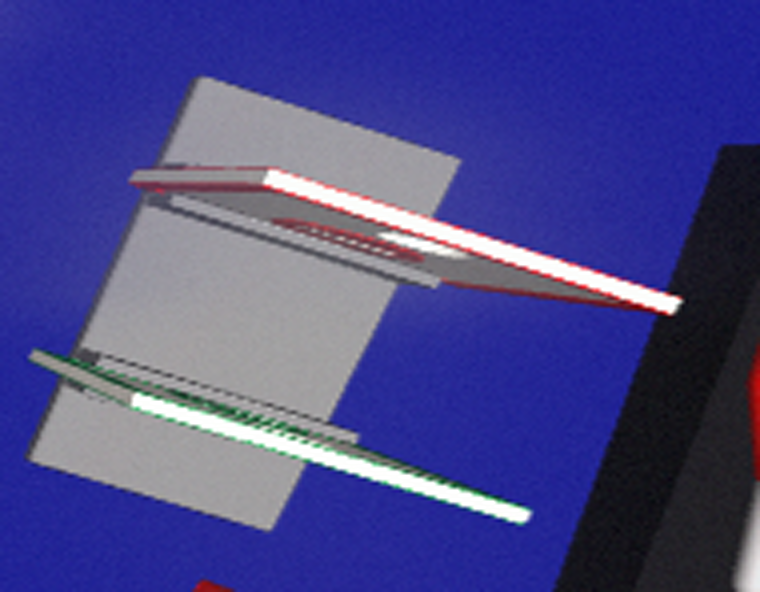

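```bash
python3 - <<'E'
from hk import *
import pickle
i=pickle.load(open('w12.pkl','rb'))
f=lambda x,y:np.array([x/4+370-.4,y/3.7+70-.4])
for nm,a,b in [('red',(676,306),(268,178)),('green',(528,516),(134,401))]:
    A,B=[onz('wrist',f(*p),.12,i) for p in (a,b)];d=A-B;print(nm,A,B,np.linalg.norm(d),'mid',(A+B)/2,'yaw',np.degrees(np.arctan2(d[1],d[0]))-90)
Rk=[onz('wrist',f(*p),.034,i) for p in [(200,76),(460,159),(270,530),(28,460)]]
for r in Rk:print(r)
print('rack c',np.mean(Rk,0))
E
```

```text
red [0.5074 0.4005 0.12  ] [0.4834 0.2636 0.12  ] 0.13904228162980561 mid [0.4954 0.332  0.12  ] yaw -9.947219371580545
green [0.5844 0.3784 0.12  ] [0.5607 0.2408 0.12  ] 0.13963809322862028 mid [0.5726 0.3096 0.12  ] yaw -9.763434320874708
[0.4444 0.2698 0.034 ]
[0.4622 0.3717 0.034 ]
[0.62   0.3434 0.034 ]
[0.6021 0.2412 0.034 ]
rack c [0.5322 0.3065 0.034 ]
```

```bash
cat >> h.py <<'E'
RP=np.array([.4950,.3305]); RY=-9.9
rd=np.array([-np.sin(np.radians(RY)),np.cos(np.radians(RY))])
RG=RP+.040*rd
E
python3 - <<'E'
from hk import *
delta(downR(RY),np.r_[RG,.25]);print(RG)
E
```

```text
t 12.7 pos [0.5819 0.0821 0.3637] F [ 0.2673 -0.0721 -0.6541] M [ 0.159  -0.052   0.0154] w 0.04373303433932367 q [-0.0496  0.3446  1.3416 -0.0004  1.4473 -1.7502]
rot [   0.46    0.28 -107.34] shift [-0.08    0.2878 -0.1137]
[0.5019 0.3699]
```

>>> {"op": "jog_arm", "data": {"increments": [[[0, 0, -8, -0.01, 0.03, 0, 0], [0, 0, -16, -0.02, 0.07, 0, 0], [0, 0, -24, -0.03, 0.11, 0, 0], [0, 0, -32, -0.04, 0.15, 0, 0], [0, 0, -40, -0.05, 0.19, -0.02, 0], [0, 0, -48, -0.06, 0.23, -0.04, 0], [0, 0, -56, -0.07, 0.26, -0.06, 0], [0, 0, -64, -0.08, 0.288, -0.08, 0]]]}}

```text
time: 13.5
position: [0.5001, 0.3715, 0.2832]
tool_rot: [0.624, -0.334, 0.339, -0.62]
ft_force: [0.1, 0.6, -0.2]
grip_width: 0.0437
```

>>> {"op": "jog_arm", "data": {"increments": [[[0, 0, -8, 0, 0, 0, 0], [0, 0, -16, 0, 0, -0.01, 0], [0, 0, -24, 0, 0, -0.01, 0], [0, 0, -32, 0, 0, -0.01, 0], [0, 0, -40, 0, 0, -0.01, 0], [0, 0, -43, 0, 0, -0.01, 0], [0, 0, -43, 0, 0, -0.01, 0], [0, 0, -43, 0, 0, -0.01, 0]]]}}

```text
time: 14.3
position: [0.4995, 0.3712, 0.2733]
tool_rot: [0.458, -0.54, 0.542, -0.453]
ft_force: [-0.8, 0.8, -0.6]
grip_width: 0.0434
```

```bash
python3 - <<'E'
from hk import *
delta(downR(RY),np.r_[RG,.25])
i,im=look('w13')
import pickle;pickle.dump(i,open('w13.pkl','wb'))
print(proj('wrist',np.r_[RP,.12],i),proj('wrist',np.r_[RG,.12],i),proj('wrist',np.r_[RP+.07*rd,.12],i),proj('wrist',np.r_[RP-.07*rd,.12],i))
E
```

```text
t 14.3 pos [0.4995 0.3712 0.2733] F [-0.7544  0.841  -0.5952] M [-0.007  -0.1003 -0.0679] w 0.04337721202869654 q [ 0.4624  0.4766  1.3743 -0.0052  1.2974  0.6341]
rot [ 0.43 -0.21 -0.14] shift [ 0.0024 -0.0013 -0.0233]
[280.2638 234.2511] [280.4136 196.9596] [280.5329 167.2646] [280.0243 293.8769]
```

View pics/w13.png

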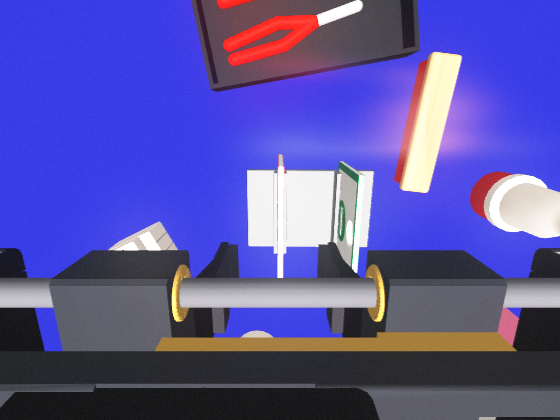

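```bash
python3 - <<'E'
from hk import *
import pickle
i=pickle.load(open('w13.pkl','rb'));im=cv2.imread('pics/w13.png')
print(proj('wrist',np.r_[RP+.07*rd,.01],i))
cv2.imwrite('pics/w13c.png',cv2.resize(im[140:295,230:385],None,fx=3.8,fy=3.8,interpolation=2))
E
```

```text
[280.0144 154.763 ]
```

View pics/w13c.png

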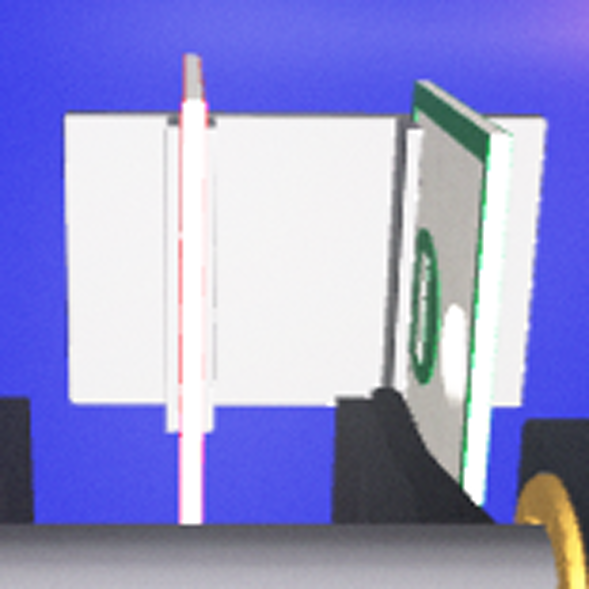

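The picture shows the red plate's top edge straight up the picture at column 280.5 with its end at row 166, both as predicted, and the green plate clear to the right. Going down onto it.

>>> {"op": "jog_arm", "data": {"increments": [[[0.4, -0.2, -0.1, 0.0024, -0.0013, -0.04, 0], [0.4, -0.2, -0.1, 0.0024, -0.0013, -0.09, 0], [0.4, -0.2, -0.1, 0.0024, -0.0013, -0.12, 0], [0.4, -0.2, -0.1, 0.0024, -0.0013, -0.145, 0], [0.4, -0.2, -0.1, 0.0024, -0.0013, -0.165, 0], [0.4, -0.2, -0.1, 0.0024, -0.0013, -0.185, 0], [0.4, -0.2, -0.1, 0.0024, -0.0013, -0.185, 0], [0.4, -0.2, -0.1, 0.0024, -0.0013, -0.185, 0]]]}}

```text
time: 15.15
position: [0.502, 0.37, 0.0884]
tool_rot: [0.455, -0.541, 0.541, -0.455]
ft_force: [-0.5, -0.3, 0.7]
grip_width: 0.0435
```

```bash
python3 - <<'E'
from hk import *
delta(downR(RY),np.r_[RG,.088])
i,im=look('w14')
cv2.imwrite('pics/side14.png',cv2.resize(camera('side')[180:340,110:290,::-1],None,fx=3.5,fy=3.5,interpolation=2))
E
```

```text
t 15.15 pos [0.502  0.37   0.0884] F [-0.4757 -0.3478  0.7162] M [ 0.0009 -0.0491  0.0537] w 0.04347321600411163 q [ 0.4564  0.6952  1.5423 -0.0004  0.9047  0.6285]
rot [ 0.03 -0.02 -0.05] shift [-0.0001 -0.0001 -0.0004]
```

View pics/w14.png

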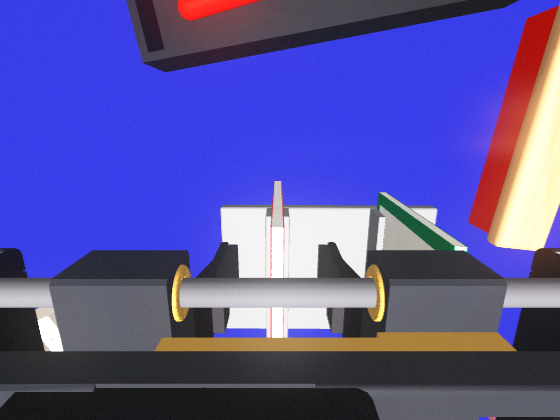

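View pics/side14.png

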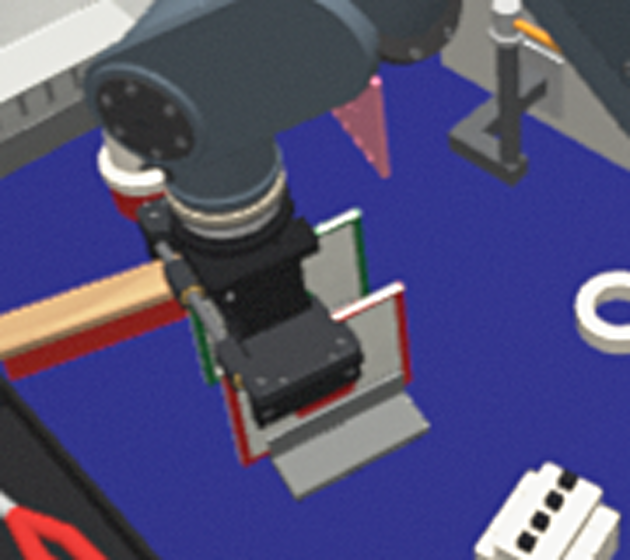

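The plate's edge is midway between the fingers (column 278) and the body clears the green plate. Gripping.

>>> {"op": "jog_arm", "data": {"increments": [[[0, 0, 0, 0, 0, 0, 1], [0, 0, 0, 0, 0, 0, 1], [0, 0, 0, 0, 0, 0, 1], [0, 0, 0, 0, 0, 0, 1], [0, 0, 0, 0, 0, 0, 1], [0, 0, 0, 0, 0, 0, 1], [0, 0, 0, 0, 0, 0, 1]]], "squeeze": 40}}

```text
time: 15.95
position: [0.5027, 0.3705, 0.0896]
tool_rot: [0.454, -0.541, 0.541, -0.456]
ft_force: [-0.3, -0.7, 0.4]
grip_width: 0.0048
```

>>> {"op": "jog_arm", "data": {"increments": [[[0, 0, 0, 0, 0, 0.01, 1], [0, 0, 0, 0, 0, 0.025, 1], [0, 0, 0, 0, 0, 0.04, 1], [0, 0, 0, 0, 0, 0.06, 1], [0, 0, 0, 0, 0, 0.09, 1], [0, 0, 0, 0, 0, 0.12, 1], [0, 0, 0, 0, 0, 0.14, 1], [0, 0, 0, 0, 0, 0.14, 1]]]}}

```text
time: 16.75
position: [0.505, 0.3717, 0.2346]
tool_rot: [0.451, -0.54, 0.542, -0.459]
ft_force: [-0.0, 0.6, -0.5]
grip_width: 0.0048
```

```bash
python3 - <<'E'
from hk import *
delta(downR(RY),np.r_[RG,.228])
i,im=look('w15')
cv2.imwrite('pics/side15.png',cv2.resize(camera('side')[120:340,90:330,::-1],None,fx=2.7,fy=2.7,interpolation=2))
E
```

```text
t 16.75 pos [0.505  0.3717 0.2346] F [-0.0073  0.6014 -0.519 ] M [ 0.0581 -0.1021 -0.0072] w 0.004772093993775968 q [ 0.4566  0.5129  1.4231 -0.0001  1.194   0.6288]
rot [-0.29  0.6  -0.04] shift [-0.0031 -0.0018 -0.0066]
```

View pics/w15.png

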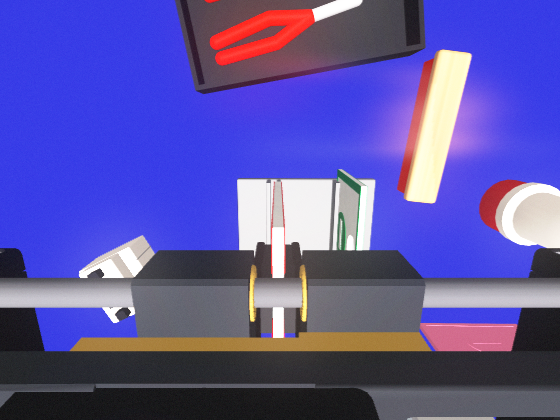

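View pics/side15.png

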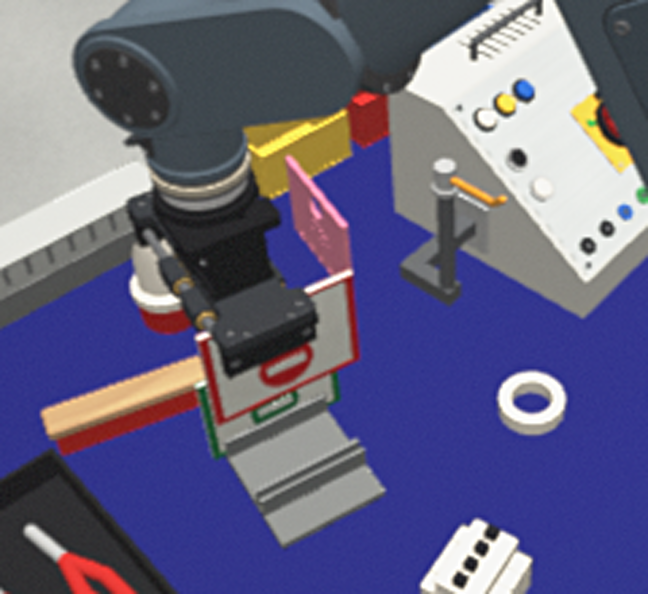

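The side view shows the red plate lifted clear of the rack, held off-centre with its hole free; green plate still in its slot. Next, swing it in front of the hook tip.

```bash
cat >> h.py <<'E'
HD=187.2; TU2=np.array([.5612,.0870])
def hang(r,dz):  # TCP for hole at radius r, dz above arm line
    h=TU2+r*np.array([np.cos(np.radians(HD)),np.sin(np.radians(HD))]); w=np.array([np.cos(np.radians(HD-90)),np.sin(np.radians(HD-90))])
    return np.r_[h+.040*w,.22+dz-.0074]
E
python3 - <<'E'
from hk import *
delta(downR(HD-180),hang(.135,.005))
E
```

```text
t 16.85 pos [0.5026 0.3704 0.2303] F [-0.0481 -0.3574 -0.4144] M [-0.0026 -0.0456  0.013 ] w 0.004539243837264827 q [ 0.4565  0.5172  1.4282 -0.0002  1.1932  0.6287]
rot [-0.09  0.15 17.07] shift [-0.0804 -0.2607 -0.0127]
```

>>> {"op": "jog_arm", "data": {"increments": [[[0, 0, 2, -0.02, -0.02, 0.005, 1], [0, 0, 5, -0.05, -0.05, 0.005, 1], [0, 0, 8, -0.07, -0.09, 0.005, 1], [0, 0, 11, -0.08, -0.13, 0, 1], [0, 0, 14, -0.085, -0.17, -0.005, 1], [0, 0, 17, -0.085, -0.21, -0.01, 1], [0, 0, 17, -0.083, -0.24, -0.012, 1], [0, 0, 17, -0.0804, -0.26, -0.0127, 1]]]}}

```text
time: 17.65
position: [0.4204, 0.1085, 0.2162]
tool_rot: [0.53, -0.469, 0.467, -0.53]
ft_force: [0.6, -0.5, -1.1]
grip_width: 0.0046
```

>>> {"op": "jog_arm", "data": {"increments": [[[0, 0, 0, 0, -0.003, 0, 1], [0, 0, 0, 0, -0.003, 0, 1], [0, 0, 0, 0, -0.003, 0, 1]]]}}

```text
time: 17.95
position: [0.4198, 0.1062, 0.2156]
tool_rot: [0.53, -0.47, 0.467, -0.53]
ft_force: [-0.3, -0.1, -1.4]
grip_width: 0.0046
```

```bash
python3 - <<'E'
from hk import *
delta(downR(HD-180),hang(.135,.005))
i,im=look('w16')
s=camera('side');cv2.imwrite('pics/side16f.png',s[:,:,::-1])
cv2.imwrite('pics/side16.png',cv2.resize(s[120:300,180:380,::-1],None,fx=3.3,fy=3.3,interpolation=2))
cv2.imwrite('pics/top16f.png',camera('top')[:,:,::-1])
E
```

```text
t 17.95 pos [0.4198 0.1062 0.2156] F [-0.3368 -0.0827 -1.4142] M [-0.0002 -0.0961  0.0212] w 0.004624445131769745 q [-0.013   0.2821  1.8984  0.0025  0.9646 -0.1376]
rot [-0.12 -0.2   0.15] shift [0.0025 0.0036 0.002 ]
```

View pics/side16.png

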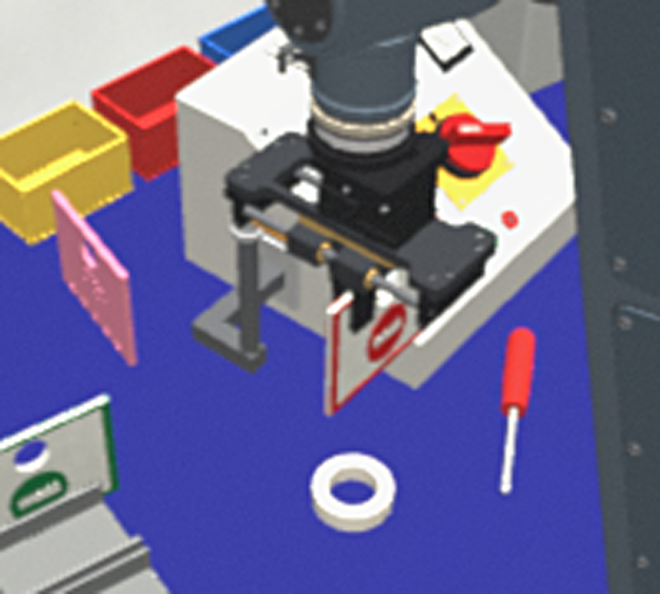

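View pics/w16.png

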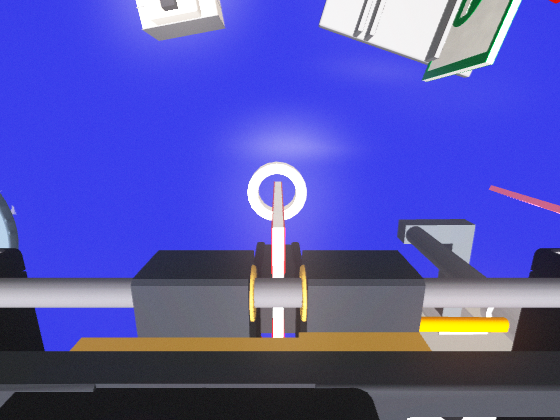

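View pics/top16f.png

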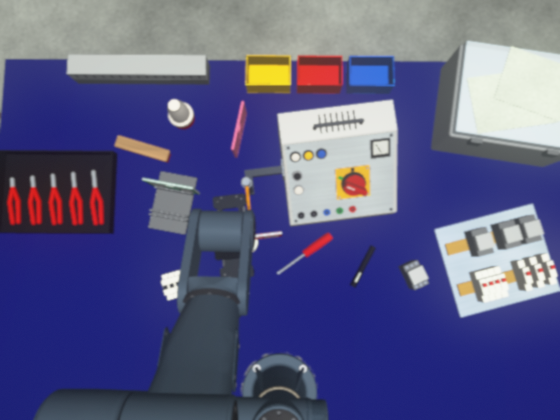

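```bash
python3 - <<'E'
from hk import *
o=get_obs();p=o['position'];R=Rt.from_quat(o['tool_rot']).as_matrix();w=-R[:,0]
S=lambda x,y:np.array([x/3.3+180-.3,y/3.3+120-.3])
f=lambda uv:(uv-np.array([180,120])+.3)*3.3
print('w',w,'jaw',R[:,2])
for nm,off,dz in [('+y top',.03,.0304),('+y bot',.03,-.0796),('-y top',-.11,.0304),('-y bot',-.11,-.0796)]:
    X=p+off*w+np.array([0,0,dz]);print(nm,X,'side crop',f(proj('side',X)),'top',proj('top',X))
print('tip side',f(proj('side',np.r_[TU2+.076*np.array([np.cos(np.radians(HD)),np.sin(np.radians(HD))]),.232])))
im=cv2.imread('pics/side16.png');cv2.imwrite('pics/side16c.png',cv2.resize(im[220:440,220:460],None,fx=3,fy=2.7,interpolation=2))
E
```

```text
w [-0.1241  0.9923  0.0021] jaw [ 0.9923  0.1241 -0.0019]
+y top [0.4165 0.1362 0.2465] side crop [328.071  310.8579] top [223.8835 239.3295]
+y bot [0.4165 0.1362 0.1365] side crop [325.4939 413.4043] top [228.9333 241.0394]
-y top [ 0.4339 -0.0027  0.2462] side crop [440.1511 215.1044] top [281.3553 232.5958]
-y bot [ 0.4339 -0.0027  0.1362] side crop [430.962 316.66 ] top [281.5085 234.8766]
tip side [319.4596 243.1875]
```

View pics/side16c.png

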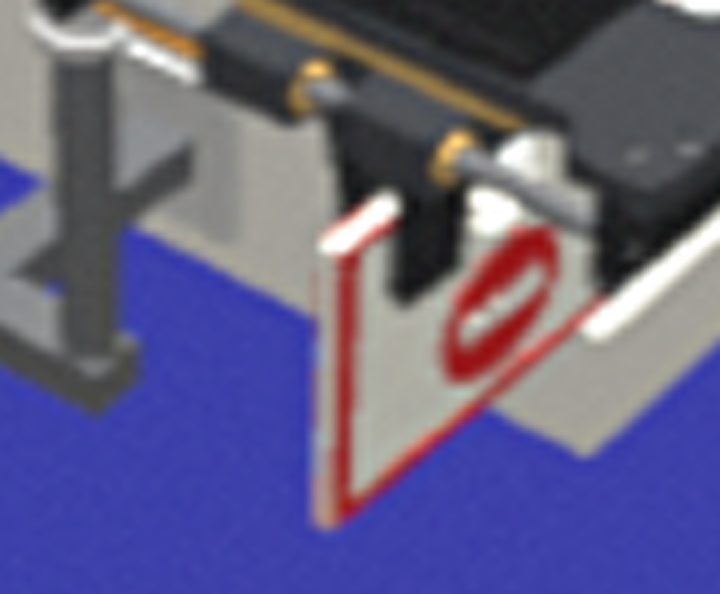

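```bash
python3 - <<'E'
from hk import *
i=camera_info('wrist');im=cv2.imread('pics/w16.png');hsv=cv2.cvtColor(im,cv2.COLOR_BGR2HSV)
m=((hsv[...,0]>15)&(hsv[...,0]<32)&(hsv[...,1]>170)&(hsv[...,2]>150));
for x in (435,450,465,480,495):
    r=np.where(m[300:345,x])[0]+300;uv=(x,r.mean());P=onz('wrist',uv,.22,i)
    o=get_obs();R=Rt.from_quat(o['tool_rot']).as_matrix();d=P-o['position'];print(x,r.min(),r.max(),P,'along plate from TCP',d@-R[:,0],'jaw',d@R[:,2])
for r in (.02,.05): print(proj('wrist',np.r_[TU2+r*np.array([np.cos(np.radians(HD)),np.sin(np.radians(HD))]),.22],i))
E
```

```text
435 317 331 [0.5136 0.0812 0.22  ] along plate from TCP -0.03667563915145629 jaw 0.08954444724795364
450 317 331 [0.5221 0.0822 0.22  ] along plate from TCP -0.03667320591219711 jaw 0.0980436747040211
465 317 331 [0.5305 0.0833 0.22  ] along plate from TCP -0.036670773150493434 jaw 0.1065412340739018
480 317 331 [0.5389 0.0843 0.22  ] along plate from TCP -0.036668340866204664 jaw 0.1150371258486235
495 317 331 [0.5473 0.0854 0.22  ] along plate from TCP -0.036665909059190344 jaw 0.12353135051902155
[484.2724 324.2214]
[431.3207 324.2652]
```

The hook arm in the wrist view (row 324, columns 420–508) is exactly parallel to the jaw axis and 37 mm from the TCP; after a 3.5 mm correction the hole is on its line. Threading.

>>> {"op": "jog_arm", "data": {"increments": [[[0, 0, 0, 0.0025, 0.0036, 0.002, 1], [0, 0, 0, 0.0025, 0.0036, 0.002, 1], [0, 0, 0, 0.0175, 0.0055, 0.002, 1], [0, 0, 0, 0.0325, 0.0073, 0.002, 1], [0, 0, 0, 0.0475, 0.0092, 0.002, 1], [0, 0, 0, 0.0575, 0.0104, 0.002, 1], [0, 0, 0, 0.0625, 0.011, 0.002, 1], [0, 0, 0, 0.0625, 0.011, 0.002, 1]]]}}

```text
time: 18.9
position: [0.483, 0.1176, 0.2179]
tool_rot: [0.53, -0.469, 0.467, -0.53]
ft_force: [-1.0, -0.5, -1.4]
grip_width: 0.0046
```

```bash
python3 - <<'E'
from hk import *
delta(downR(HD-180),hang(.044,.005))
i,im=look('w17')
s=camera('side')
cv2.imwrite('pics/side17.png',cv2.resize(s[160:270,230:350,::-1],None,fx=5,fy=5,interpolation=2))
E
```

```text
t 18.9 pos [0.483  0.1176 0.2179] F [-0.9508 -0.5278 -1.4019] M [-0.0007 -0.0787 -0.0308] w 0.004620584841707782 q [ 0.0124  0.3635  1.7514  0.0021  1.029  -0.1134]
rot [-0.1  -0.13  0.05] shift [ 0.0295  0.0036 -0.0003]
```

View pics/side17.png

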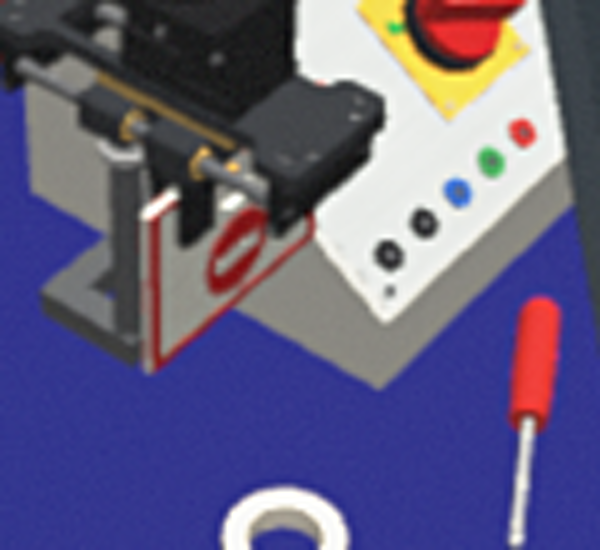

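View pics/w17.png

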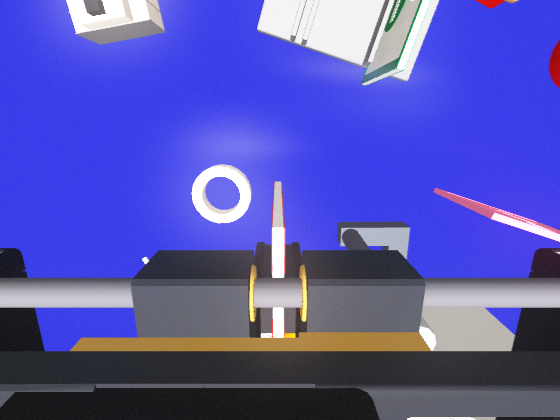

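No contact force; the tip is just entering the hole. Continuing along the arm.

>>> {"op": "jog_arm", "data": {"increments": [[[0, 0, 0, 0.005, 0.0006, 0, 1], [0, 0, 0, 0.01, 0.0012, 0, 1], [0, 0, 0, 0.015, 0.0019, 0, 1]]]}}

```text
time: 19.3
position: [0.4973, 0.1194, 0.218]
tool_rot: [0.53, -0.469, 0.467, -0.53]
ft_force: [0.1, -0.5, -0.1]
grip_width: 0.0048
```

```bash
python3 - <<'E'
from hk import *
delta(downR(HD-180),hang(.044,.005))
i,im=look('w18');cv2.imwrite('pics/w18c.png',cv2.resize(im[230:360,200:370],None,fx=4,fy=4,interpolation=2))
E
```

```text
t 19.3 pos [0.4973 0.1194 0.218 ] F [ 0.0809 -0.4643 -0.0861] M [ 0.0296 -0.078  -0.0423] w 0.004757164288694386 q [ 0.0158  0.3826  1.7174  0.0022  1.0448 -0.1099]
rot [-0.1  -0.18  0.06] shift [ 0.0153  0.0017 -0.0004]
```

View pics/w18c.png

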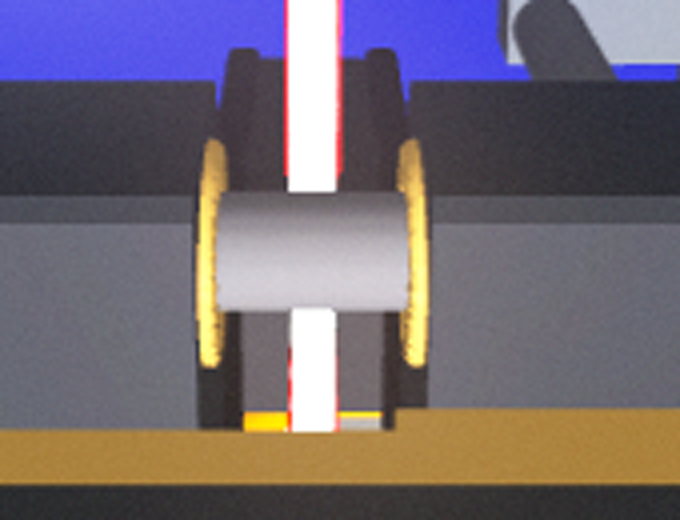

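Amber shows on the front side of the plate too (crop 265,420) with no force: the tip is through. On to the seat, then lower.

>>> {"op": "jog_arm", "data": {"increments": [[[0, 0, 0, 0.005, 0.0006, 0, 1], [0, 0, 0, 0.01, 0.0012, 0, 1], [0, 0, 0, 0.0153, 0.0018, 0, 1], [0, 0, 0, 0.0153, 0.0018, 0, 1], [0, 0, 0, 0.0153, 0.0018, -0.004, 1], [0, 0, 0, 0.0153, 0.0018, -0.008, 1], [0, 0, 0, 0.0153, 0.0018, -0.011, 1], [0, 0, 0, 0.0153, 0.0018, -0.011, 1]]]}}

```text
time: 20.15
position: [0.5131, 0.1212, 0.2064]
tool_rot: [0.53, -0.469, 0.467, -0.53]
ft_force: [-0.2, 0.8, -0.1]
grip_width: 0.0051
```

```bash
python3 - <<'E'
from hk import *
delta(downR(HD-180),hang(.044,-.011))
E
```

```text
t 20.15 pos [0.5131 0.1212 0.2064] F [-0.1752  0.7561 -0.1297] M [ 0.0134 -0.0444 -0.0001] w 0.005087673093171988 q [ 0.0187  0.419   1.6927  0.0022  1.0332 -0.1068]
rot [-0.11 -0.19  0.07] shift [-0.0005 -0.0001 -0.0048]
```

Lowering the last millimetres in small steps, watching for the load to transfer.

>>> {"op": "jog_arm", "data": {"increments": [[[0, 0, 0, 0, 0, -0.001, 1], [0, 0, 0, 0, 0, -0.002, 1], [0, 0, 0, 0, 0, -0.003, 1], [0, 0, 0, 0, 0, -0.004, 1], [0, 0, 0, 0, 0, -0.0045, 1], [0, 0, 0, 0, 0, -0.0045, 1]]]}}

```text
time: 20.75
position: [0.5131, 0.1212, 0.2018]
tool_rot: [0.53, -0.469, 0.467, -0.53]
ft_force: [0.1, -0.0, -0.8]
grip_width: 0.0048
```

```bash
python3 - <<'E'
from hk import *
delta(downR(HD-180),hang(.044,-.011))
s=camera('side')
cv2.imwrite('pics/side19.png',cv2.resize(s[160:270,230:350,::-1],None,fx=5,fy=5,interpolation=2))
E
```

```text
t 20.75 pos [0.5131 0.1212 0.2018] F [ 0.051  -0.0458 -0.8236] M [ 0.044  -0.134  -0.0525] w 0.004846999747683349 q [ 0.0187  0.4252  1.6976  0.0023  1.0222 -0.1069]
rot [-0.11 -0.2   0.07] shift [-0.0005 -0.     -0.0002]
```

View pics/side19.png

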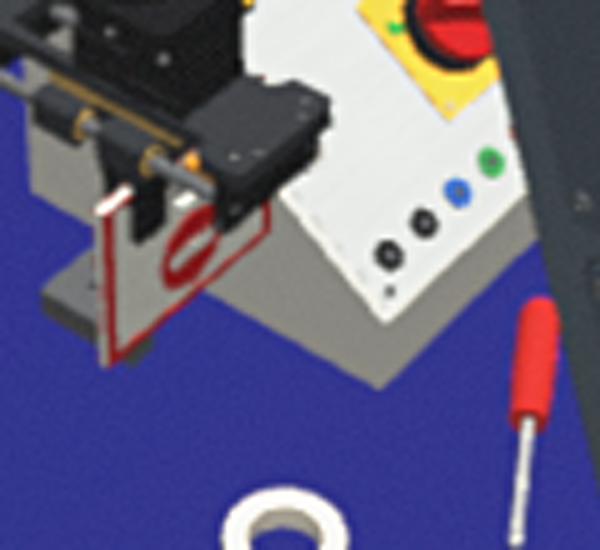

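The side view shows the amber tip (192,160) through, in front of the plate. Still no load; a little lower.

>>> {"op": "jog_arm", "data": {"increments": [[[0, 0, 0, 0, 0, -0.0005, 1], [0, 0, 0, 0, 0, -0.001, 1], [0, 0, 0, 0, 0, -0.0015, 1], [0, 0, 0, 0, 0, -0.0015, 1]]]}}

```text
time: 21.2
position: [0.5134, 0.1212, 0.201]
tool_rot: [0.53, -0.469, 0.467, -0.53]
ft_force: [-0.6, -0.0, 4.9]
grip_width: 0.0047
```

```bash
python3 - <<'E'
from hk import *
delta(downR(HD-180),hang(.044,-.011))
E
```

```text
t 21.2 pos [0.5134 0.1212 0.201 ] F [-0.6415 -0.0369  4.9166] M [-0.1755  0.0396 -0.0246] w 0.004701335890943357 q [ 0.0188  0.4264  1.6984  0.002   1.0191 -0.1068]
rot [-0.1  -0.14  0.07] shift [-0.0008 -0.      0.0006]
```

Load has transferred (4.9 N): the plate rests on the arm. Opening gradually.

>>> {"op": "jog_arm", "data": {"increments": [[[0, 0, 0, 0, 0, 0, 0.85], [0, 0, 0, 0, 0, 0, 0.75], [0, 0, 0, 0, 0, 0, 0.6], [0, 0, 0, 0, 0, 0, 0.45], [0, 0, 0, 0, 0, 0, 0.3], [0, 0, 0, 0, 0, 0, 0.2], [0, 0, 0, 0, 0, 0, 0.2], [0, 0, 0, 0, 0, 0, 0.2]]], "squeeze": 10}}

```text
time: 22.0
position: [0.5134, 0.1212, 0.201]
tool_rot: [0.53, -0.469, 0.467, -0.53]
ft_force: [0.3, 0.2, 0.2]
grip_width: 0.0342
```

```bash
python3 - <<'E'
from hk import *
delta(downR(HD-180),hang(.044,-.011))
i,im=look('w20')
s=camera('side')
cv2.imwrite('pics/side20.png',cv2.resize(s[160:270,230:350,::-1],None,fx=5,fy=5,interpolation=2))
E
```

```text
t 22.0 pos [0.5134 0.1212 0.201 ] F [0.3405 0.1657 0.1593] M [-0.0343 -0.0729 -0.0439] w 0.034203212449156126 q [ 0.0187  0.4264  1.6984  0.002   1.0191 -0.1068]
rot [-0.1  -0.14  0.07] shift [-0.0008 -0.      0.0006]
```

View pics/side20.png

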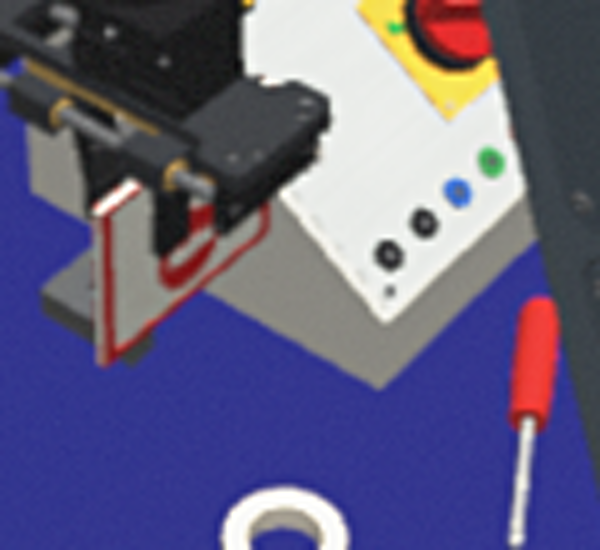

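View pics/w20.png

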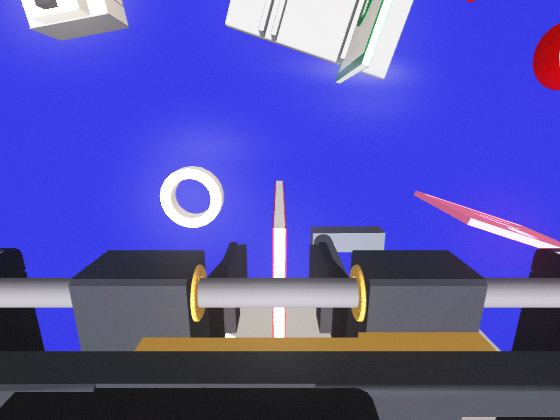

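The fingers are clear on both sides of the plate (column 279) and it stays hanging upright. Rising straight up.

>>> {"op": "jog_arm", "data": {"increments": [[[0, 0, 0, 0, 0, 0.005, 0.2], [0, 0, 0, 0, 0, 0.015, 0.2], [0, 0, 0, 0, 0, 0.03, 0.2], [0, 0, 0, 0, 0, 0.05, 0.2], [0, 0, 0, 0, 0, 0.08, 0.2], [0, 0, 0, 0, 0, 0.11, 0.2], [0, 0, 0, 0, 0, 0.15, 0.2], [0, 0, 0, 0, 0, 0.18, 0.2]]]}}

```text
time: 22.9
position: [0.5137, 0.1212, 0.3845]
tool_rot: [-0.529, 0.468, -0.468, 0.531]
ft_force: [0.5, 0.4, 1.0]
grip_width: 0.0349
```

>>> {"op": "jog_arm", "data": {"increments": [[[0, 0, 0, -0.03, 0.05, 0.02, 0.2], [0, 0, 0, -0.06, 0.1, 0.02, 0.2], [0, 0, 0, -0.09, 0.15, 0.02, 0.2], [0, 0, 0, -0.1, 0.2, 0.02, 0.2], [0, 0, 0, -0.1, 0.24, 0.02, 0.2], [0, 0, 0, -0.1, 0.24, 0.02, 0.2], [0, 0, 0, -0.1, 0.24, 0.02, 0.2], [0, 0, 0, -0.1, 0.24, 0.02, 0.2]]]}}

```text
time: 23.7
position: [0.4135, 0.361, 0.4049]
tool_rot: [-0.53, 0.467, -0.468, 0.531]
ft_force: [-0.2, -0.3, -0.0]
grip_width: 0.0351
```

```bash
python3 - <<'E'
from hk import *
o=get_obs();print(o['time'],o['position'],o['ft_force'])
cv2.imwrite('pics/side21f.png',camera('side')[:,:,::-1])
cv2.imwrite('pics/top21f.png',camera('top')[:,:,::-1])
s=cv2.imread('pics/side21f.png');t=cv2.imread('pics/top21f.png')
cv2.imwrite('pics/side21.png',cv2.resize(s[100:320,160:360],None,fx=2.7,fy=2.7,interpolation=2))
cv2.imwrite('pics/top21.png',cv2.resize(t[90:260,150:410],None,fx=3,fy=3,interpolation=2))
E
```

```text
23.7 [0.4135 0.361  0.4049] [-0.161  -0.2994 -0.0149]
```

View pics/side21.png

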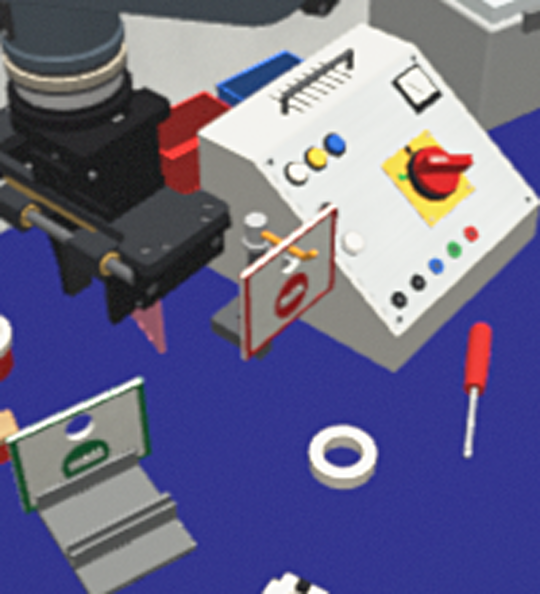

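View pics/top21.png

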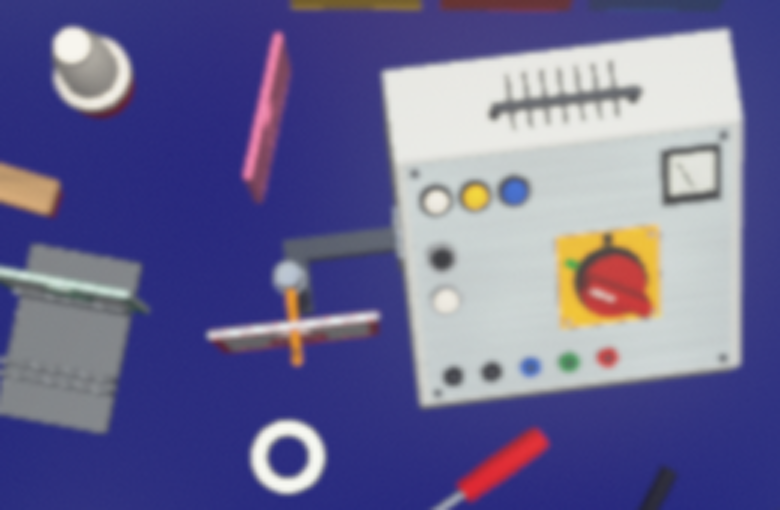

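Both views show the red plate hanging square on the hook (hook arm 290,290 to 297,362 in the top crop), knob line on the green mark, green plate in its slot. One numeric check, then hand in.

```bash
python3 - <<'E'
from hk import *
f=lambda x,y:np.array([x/3+150-.3,y/3+90-.3])
t=onz('top',f(290,277),.234);p=onz('top',f(297,361),.232);d=p-t;print(np.linalg.norm(d[:2]),np.degrees(np.arctan2(d[1],d[0]))%360)
a,b=onz('top',f(208,335),.232),onz('top',f(379,316),.232);d=b-a;print('plate',np.linalg.norm(d),np.degrees(np.arctan2(d[1],d[0]))%360, 'ideal 277.3')
A=cv2.imread('pics/top0.png').astype(int);B=cv2.imread('pics/top21f.png').astype(int)
m=(abs(A-B).max(2)>60).astype(np.uint8);n,l,s,c=cv2.connectedComponentsWithStats(m)
print([(s[k].tolist()) for k in range(1,n) if s[k][4]>15])
hand_in()
E
```

```text
0.06981641692138549 185.52998064109087
plate 0.14174510386535838 276.81790371907954 ideal 277.3
[[355, 181, 3, 7, 19], [90, 183, 14, 43, 350], [217, 182, 25, 12, 117], [0, 186, 102, 141, 4031], [68, 186, 16, 40, 382], [219, 187, 58, 25, 423], [347, 186, 8, 5, 20], [361, 189, 6, 7, 28], [353, 195, 7, 6, 35], [132, 206, 51, 11, 160], [105, 221, 4, 23, 37], [71, 234, 46, 75, 1483], [107, 245, 7, 22, 72], [0, 251, 49, 65, 1221], [54, 252, 14, 11, 113], [0, 260, 38, 82, 720], [231, 276, 329, 71, 5108], [453, 306, 47, 62, 1482], [83, 310, 19, 7, 74], [541, 314, 6, 5, 26], [107, 316, 42, 104, 733], [36, 327, 18, 17, 92], [235, 333, 55, 12, 405], [290, 332, 38, 13, 350], [328, 332, 79, 14, 857], [553, 350, 7, 23, 67], [430, 354, 76, 66, 508], [252, 364, 9, 8, 36], [464, 364, 55, 56, 2046], [257, 367, 26, 26, 405], [555, 372, 5, 7, 30], [305, 380, 23, 35, 98], [260, 390, 24, 16, 232], [536, 398, 14, 9, 61], [42, 402, 10, 18, 117], [236, 413, 12, 7, 33]]
the job is handed in; nothing more can be done
```

The console is switched off and tagged out, and the job was handed in at about 24 s of the 72 s allowed. No verdict came back.

- **Knob:** I pulled it out 12 mm, turned it 60° anticlockwise to the green OFF mark and pushed it back in. It stopped after 12.2 mm of travel with 21 N of push, and the white line stayed on the green mark.
- **Hook:** I gripped the arm and swung it about 76° so that it points out of the console's front, at about 187.3° in the world frame.
    - After release, the two wrist views before hanging gave 186.2° and 187.1°.
    - The last, coarser top view gave 185.5°, so the readings differ by up to about 2°.
- **Red plate:** I lifted it off-centre from its slot, threaded its hole over the tip and lowered it until the arm took the load, at 4.9 N. Then I let go. The final side and top views show it hanging within about 0.5° of square, with the gripper well clear.
- **Everything else:** The green plate is still in its slot. In the final views the screwdriver, tape and pink plate look where they were. A before-and-after comparison of top pictures showed no change at them, but it proved nothing about the breaker or the front of the bench. The robot's own movement covered those areas.

The highest force I read between moves was about 21 N, when seating the knob.

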